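# Back off a knurled lens retaining ring by two turns

### The job

Of the two lens mounts, loosen the knurled retaining ring of the wider one: with a fingertip against the outside of its rim, roll the ring counter-clockwise (seen from above) until the dark mark on it has come round to the mount's index post for the second time, and leave it lined up there. Do not straddle or grip the ring, do not touch the glass, do not turn the smaller mount's ring, do not lift or shift the beaker, dish and bottle standing by, and take the hand away at the end.

Things in the scene. Friction and masses are not known exactly. Their poses are not given: they have to be found in the camera images.
- wide_mount: The wider lens mount, screwed down: round dark foot (124 mm diameter, 9 mm thick), column, and on top the knurled aluminium ring: outer diameter 92 mm over 40 fine upright ribs, bore 60 mm, spanning 52 to 70 mm above the worktop at joint value 0. Origin: centre of the foot's underside, on the worktop and the ring's axis (z up); its own -x points to the index post.
- wide_mount_ring (a joint): Turn of the wide ring, rad: 0 = screwed home, mark at the post; grows counter-clockwise from above (loosening); mark at the post again at 6.283 (first time) and 12.566 (second). Starts at 0.3 to 1.5. Rises 2 mm a turn on its thread; stop at 20. Friction 0.05 N m (1 N at the rim), no spring, hardly coasts: a fingertip pressed on the rim with 3 to 15 N and moved along it carries it.
- wide_mount_mark (a point): The mark on the wide ring: a dark line 6 mm wide across the ring's flat top and down its rim; this point lies on the top face, 42 mm from the axis.
- wide_mount_index (a point): Top of the wide mount's index post, a fixed bright steel post 9 x 7 mm just outside the rim, 52 mm from the axis and 42 mm above the worktop, 10 mm below the ring's underside. Nothing else of the mount outside the rim is higher.
- wide_mount_glass: The lens in its black cell in the middle of the wide ring, 52 mm diameter, its top about level with the ring's top when screwed home (68 to 71 mm above the worktop). Not to be touched. Origin on the axis, 52 mm above the worktop.
- small_mount: The smaller lens mount, likewise screwed down: foot 90 mm diameter, knurled ring 58 mm diameter spanning 36 to 50 mm above the worktop. Origin: centre of the foot's underside.
- small_mount_mark (a point): The mark on the smaller ring's top, 25 mm from its axis. This ring is to be left as it is.
- beaker: Loose clear beaker, 44 mm diameter, 58 mm high; origin at the centre of its underside. Leave alone.
- dish: Loose clear petri dish, 56 mm diameter, 14 mm high; origin at the centre of its underside. Leave alone.
- bottle: Loose brown dropper bottle, 32 mm diameter, 93 mm high; origin at the centre of its underside. Leave alone.

How it is judged:
On the way:
1. the wide ring has been turned loose past the index post once (value of joint wide_mount_ring above 6.4 rad), for 0.02 s.
At the end, for the whole second after the job is handed in: The wide ring rests at 12.566 rad within 0.3 rad (17 degrees), its mark at the index post for the second time; the smaller ring's mark is within 8 mm of where it was; beaker, dish and bottle stand upright within 20 mm of where they were (value of joint wide_mount_ring between 12.266 and 12.866 rad and velocity of joint wide_mount_ring between -0.05 and 0.05 rad/s and distance of small_mount_mark from where it was at the start of the episode below 0.008 m and distance of each of beaker, dish, bottle from where it was at the start of the episode below 0.02 m and angle between each of beaker, dish, bottle's own z axis and vertical below 0.15 rad); the robot touches nothing.
It fails at once if the glass was touched (contact force between anything else and wide_mount_glass above 0.5 N).
It fails at once if the gripper straddled the ring as if to grip it (horizontal distance between the grasp point and wide_mount below 0.025 m and height (world z) of the grasp point below 0.1 m).
It fails at once if the smaller ring was turned (distance of small_mount_mark from where it was at the start of the episode above 0.012 m).
It fails at once if the beaker, dish or bottle was lifted, knocked over or pushed away (distance of any of beaker, dish, bottle from where it was at the start of the episode above 0.03 m or angle between any of beaker, dish, bottle's own z axis and vertical above 0.35 rad).
It also fails if it takes over 69 s, if anything falls off the work surface, if the arm or the gripper's body presses on something with over 40 N, if the wrist force passes 120 N, or if a joint passes its speed limit or range.

### The arm

A 6-joint arm with a two-finger parallel gripper is mounted at the origin on a cart in front of the work surface, level with it; the furniture and walls round the work are solid. World frame = base frame: x ahead of the robot, y to its left, z up, the work surface at z = 0. Lengths are in m, angles in rad, forces in N, time in s.
With the tool pointing down it reaches from about 0.3 to 0.95 m from the base axis. Payload 3.1 kg.
Tool frame: the origin (TCP) lies between the finger pads; the fingertips stand 11 mm ahead of it and the grasp point (between the pads) lies 8 mm behind it; z points along the fingers, x is the direction in which the jaws open and shut, and the axes are right-handed (so a half turn about z gives the same grasp; the last joint's range is limited). The gripper opens to 85 mm and grips with 20 to 120 N. Pads are 22 mm wide; open, the fingers measure 114 mm over their backs; the gripper's body (76 mm by 85 mm) begins 54 mm behind the grasp point. The pads swing forward as they close: fully open they stand 13 mm farther back than shut.
Start: joints at [-1.266, 0.308, 1.634, -0, 1.2, -0.07], TCP at [0.229, -0.582, 0.22] pointing down, gripper open.
Joint ranges: [-3.06, 3.06], [-0.79, 1.96], [0.05, 2.63], [-1.19, 4.34], [0.05, 2.64], [-2.94, 2.94]. Speed limits (rad/s): [2.79, 2.79, 3.14, 3.14, 3.14, 3.14].

### API

Orientations are given as a unit quaternion [x, y, z, w].
In Python, from cell import r gives the robot as it stands.
- The arm moves only by the tool apply_moves, never from a script. Its argument "targets" is a list of rows, each an object of numbers: "x", "y", "z": the shift along the tool's x, y, z in mm; "ax", "ay", "az": the turn, a rotation vector about the tool's x, y, z in degrees; "grip": the opening, from 0 (shut) to 1 (fully open). In form: [{"x": .., "y": .., "z": .., "ax": .., "ay": .., "az": .., "grip": ..}, ...]. A call has 1 to 10 rows; each row shifts and turns the commanded pose from where the row before left it, along the tool's axes as they then stand; what a row does not reach is not made up. A row lasts 1/10 s, in which the tool goes at most 50 mm and 8.59 degrees, less where a joint would pass 70% of its speed; a pose out of reach is approached as far as the arm can. A call is refused whole if a number of a shift passes 50 or a number of a turn 8.59, either way. A call with a gripper value outside its range is refused whole. The fingers move at their own pace and stop on an object; "grip_force" is the grip in N (left out, the last holds). Time passes only in rows, so rows that do not move let the fingers close. It gives the time, the measured TCP pose, the force and the opening at its end, in the units of the state.
- r.read_state(): the state, without advancing time (a new reading comes with each control period).
- r.grab_frame(name): name is "scene" or "side" or "wrist"; returns (picture, depth): 480x640x3 uint8, blue, green, red; 480x640 float32, m along the optical axis (not along the pixel's ray), 0 where there is no reading.
- r.camera_model(name): a dict with "vfov" (degrees; the focal length in pixels is half the picture's height over the tangent of half this angle, whatever the lens; pixels are square), "cx", "cy" (the principal point, pixels), "world_from_camera" (4x4, takes a point from camera to world coordinates); the wrist camera has in their place "tool_from_camera" (4x4, takes a point from camera to tool coordinates, whose origin is the TCP and whose axes are the tool frame's). Camera axes: x right, y down, z forward; pixel columns grow to the right and rows downward; lengths in m; the calibration is good to about 2 mm. A picture is of the moment at which its call begins: read the wrist's pose just before it. camera_model takes no time and is no camera call.
- r.finish_job(): hands the job in, once; it reports no verdict.
The state is a dict: "time_s": time; "joint_pos": joint angles; "dq": joint speeds; "joint_torque": joint torques, N m; "tcp_pos": TCP position; "ee_rot": TCP orientation; "contact_force": force on the tool from outside, world axes, zero at the start; "ft_torque": the same for the moment, N m; "opening": opening from 0.0 (shut) to 1.0 (fully open).
Only numpy, scipy, OpenCV 4.12 (cv2) and the standard library are available. Lean on these libraries where they do the work, as an engineer would, in place of code of your own. Each camera call takes 0.05 s, during which the arm holds its last target.

## Working session

There is one attempt and no reset: what is moved stays moved. The work goes in short steps, Python scripts to look and compute and a tool call to move; the robot and the scene stay as the last step left them, time stands still between calls to the robot, and variables do not carry over. Pictures are saved under pics/ and viewed, and the job is handed in when it is done.

Besides the shell and the picture viewer there is one more tool, called after "Emit:" as name(argument=value, ...) on one line, values as JSON. apply_moves: Moves the arm, as the interface text tells. Its arguments: {"type":"object","properties":{"targets":{"type":"array","items":{"type":"object","properties":{"x":{"type":"number"},"y":{"type":"number"},"z":{"type":"number"},"ax":{"type":"number"},"ay":{"type":"number"},"az":{"type":"number"},"grip":{"type":"number"}}}},"grip_force":{"type":"number"}},"required":["targets"]}

```bash
mkdir -p pics; ls
python3 - <<'E'
from cell import r
import cv2,numpy as np
s=r.read_state();print({k:np.round(v,3).tolist() for k,v in s.items()})
for n in("scene","side","wrist"):
    p,d=r.grab_frame(n);cv2.imwrite(f"pics/{n}0.png",p);np.save(f"/tmp/{n}.npy",d)
    m=r.camera_model(n);print(n,{k:np.round(v,3).tolist() for k,v in m.items() if not isinstance(v,str)})
E
```

```text
pics
{'time_s': 0.0, 'joint_pos': [-1.266, 0.309, 1.635, 0.0, 1.2, -0.07], 'dq': [0.0, 0.001, 0.0, -0.0, -0.001, 0.0], 'joint_torque': [0.001, -41.525, -27.666, -0.0, 0.01, -0.0], 'tcp_pos': [0.229, -0.581, 0.219], 'ee_rot': [0.826, -0.563, -0.001, -0.001], 'contact_force': [0.581, 0.249, -0.512], 'ft_torque': [0.055, 0.018, -0.003], 'opening': 1.001}
scene {'vfov': 55.161, 'cx': 312.795, 'cy': 239.599, 'world_from_camera': [[-0.786, -0.26, 0.561, 0.079], [-0.618, 0.329, -0.714, 0.802], [0.002, -0.908, -0.419, 0.432], [0.0, 0.0, 0.0, 1.0]]}
side {'vfov': 44.434, 'cx': 321.11, 'cy': 239.339, 'world_from_camera': [[-0.994, -0.071, 0.082, 0.462], [-0.108, 0.571, -0.814, 1.05], [0.011, -0.818, -0.575, 0.681], [0.0, 0.0, 0.0, 1.0]]}
wrist {'vfov': 66.426, 'cx': 326.806, 'cy': 238.001, 'tool_from_camera': [[1.0, 0.001, -0.0, 0.0], [-0.001, 0.955, 0.297, -0.076], [0.0, -0.297, 0.955, -0.154], [0.0, 0.0, 0.0, 1.0]]}
```

View pics/scene0.png

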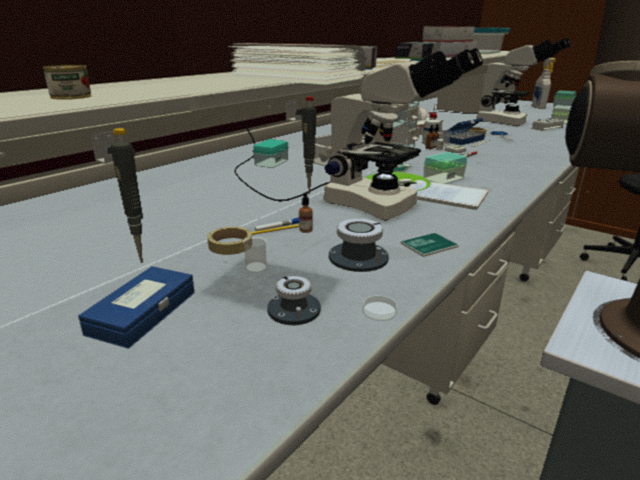

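View pics/side0.png

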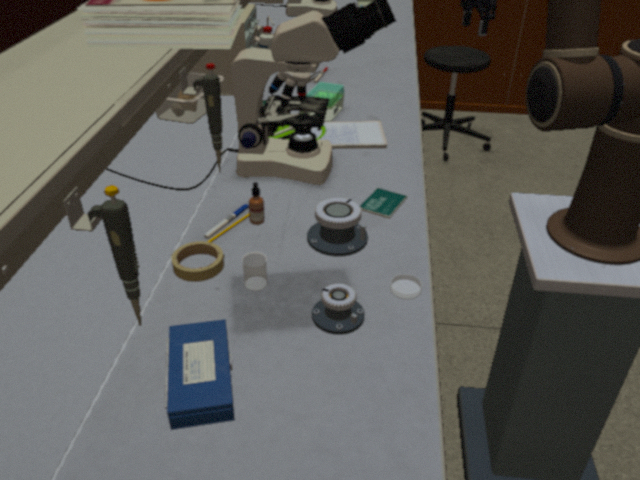

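View pics/wrist0.png

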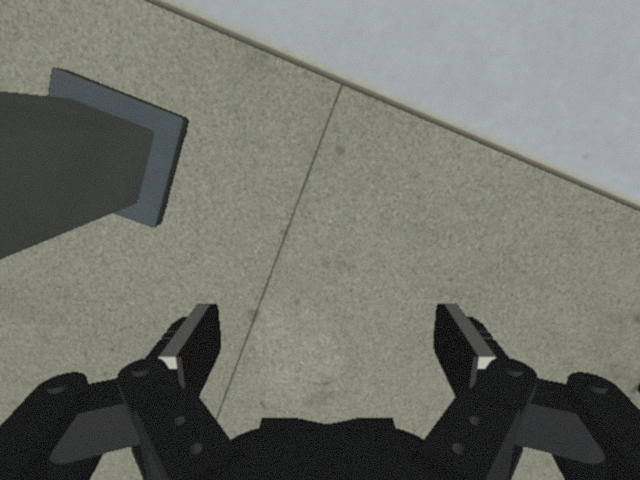

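The views show the wide ring at scene (359,230), side (339,211); the small mount at scene (293,288); the beaker at (256,255), the dish at (379,307), the bottle at (306,215).

```bash
cat > h.py <<'E'
from cell import r
import cv2,numpy as np
def K(n):
    m=r.camera_model(n);return 240/np.tan(np.radians(m["vfov"])/2),m["cx"],m["cy"],m
def T_wrist(s=None):
    from scipy.spatial.transform import Rotation as R
    s=s or r.read_state();T=np.eye(4);T[:3,:3]=R.from_quat(s["ee_rot"]).as_matrix();T[:3,3]=s["tcp_pos"];return T
def W(n,T=None):
    f,cx,cy,m=K(n)
    return m["world_from_camera"] if n!="wrist" else (T if T is not None else T_wrist())@m["tool_from_camera"]
def ray(n,u,v,z,T=None):
    f,cx,cy,m=K(n);w=np.array(W(n,T));d=w[:3,:3]@np.array([(u-cx)/f,(v-cy)/f,1]);o=w[:3,3]
    return o+d*(z-o[2])/d[2]
def proj(n,P,T=None):
    f,cx,cy,m=K(n);w=np.linalg.inv(np.array(W(n,T)));p=w[:3,:3]@np.array(P)+w[:3,3];return cx+f*p[0]/p[2],cy+f*p[1]/p[2]
E
python3 - <<'E'
from h import *
for n,px in dict(scene=dict(wide=(359,230,.07),small=(293,287,.05),beaker=(257,267,0),dish=(379,309,.007),bottle=(306,229,0)),side=dict(wide=(339,212,.07),small=(338,296,.05),beaker=(256,285,0),dish=(405,289,.007),bottle=(257,219,0))).items():
    for k,(u,v,z) in px.items(): print(n,k,ray(n,u,v,z).round(3))
a=cv2.imread("pics/scene0.png")[205:280,315:405];b=cv2.imread("pics/side0.png")[185:260,295:385]
cv2.imwrite("pics/crop0.png",np.vstack([cv2.resize(i,None,fx=6,fy=6,interpolation=2)[:290] for i in(a,b)]))
E
```

```text
scene wide [0.519 0.094 0.07 ]
scene small [0.501 0.316 0.05 ]
scene beaker [0.663 0.237 0.   ]
scene dish [0.39  0.227 0.007]
scene bottle [0.706 0.029 0.   ]
side wide [0.525 0.089 0.07 ]
side small [0.508 0.314 0.05 ]
side beaker [0.661 0.243 0.   ]
side dish [0.393 0.23  0.007]
side bottle [0.703 0.028 0.   ]
```

View pics/crop0.png

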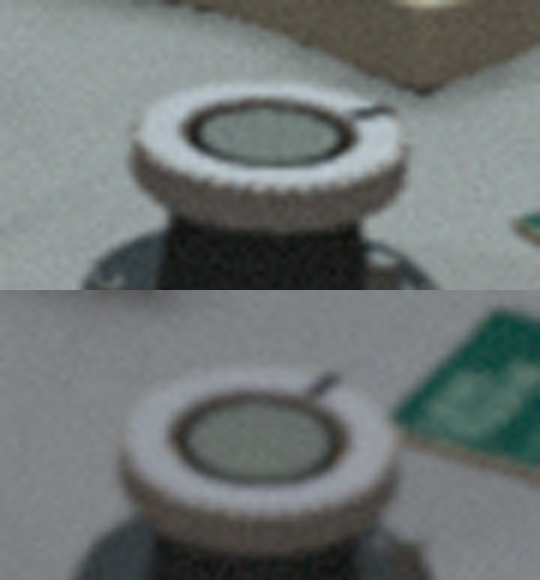

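Run:
```python
from h import *
d=np.load('/tmp/scene.npy');f,cx,cy,m=K('scene')
for u,v in [(327,205),(413,213),(415,200),(384,183),(395,155),(400,80),(440,75),(480,58),(345,165),(315,190),(440,165)]:
    z=d[v,u];w=np.array(m['world_from_camera']);print(u,v,(w@np.array([(u-cx)/f*z,(v-cy)/f*z,z,1]))[:3].round(3))
```

```text
327 205 [ 0.763 -0.132 -0.   ]
413 213 [ 0.556 -0.223 -0.001]
415 200 [ 0.572 -0.263  0.02 ]
384 183 [ 0.622 -0.179  0.078]
395 155 [ 0.606 -0.197  0.148]
400 80 [ 0.594 -0.169  0.326]
440 75 [ 0.498 -0.163  0.342]
480 58 [ 0.459 -0.276  0.372]
345 165 [ 0.723 -0.152  0.112]
315 190 [ 0.866 -0.211 -0.001]
440 165 [ 0.608 -0.489  0.059]
```

```bash
cat >> h.py <<'E'
from scipy.spatial.transform import Rotation as R
def to_tool(dw,q): return R.from_quat(q).inv().apply(dw)
def goal(p,psi_deg,s=None):
    "shift (mm, in present tool axes) and az (deg) to reach p with tool down, +y at azimuth psi"
    s=s or r.read_state();q=R.from_quat(s["ee_rot"])
    c,n=np.cos(np.radians(psi_deg)),np.sin(np.radians(psi_deg))
    M=np.array([[-n,c,0],[c,n,0],[0,0,-1]])
    print("shift",(to_tool(np.array(p)-s["tcp_pos"],s["ee_rot"])*1000).round(1),"turn",np.degrees((q.inv()*R.from_matrix(M)).as_rotvec()).round(2))
E
python3 - <<'E'
from h import *
goal([.30,-.25,.22],-158)
goal([.42,.09,.2],-180)
goal([.42,.09,.2],-158)
E
```

```text
shift [-281.9 -187.7   -0.4] turn [-0.01  0.1  -0.53]
shift [-554.3 -423.8   20.1] turn [1.000e-02 1.000e-01 2.147e+01]
shift [-554.3 -423.8   20.1] turn [-0.01  0.1  -0.53]
```

Emit:
apply_moves(targets=[{"x": -35,"y": -24,"z": 0,"grip": 0},{"x": -35,"y": -24,"z": 0,"grip": 0},{"x": -35,"y": -24,"z": 0,"grip": 0},{"x": -35,"y": -24,"z": 0,"grip": 0},{"x": -35,"y": -24,"z": 0,"grip": 0},{"x": -35,"y": -24,"z": 0,"grip": 0},{"x": -35,"y": -24,"z": 0,"grip": 0},{"x": -35,"y": -24,"z": 0,"grip": 0}], grip_force=30)

```text
invalid input
```

Emit:
apply_moves(targets=[{"x": -34,"y": -29},{"x": -34,"y": -29},{"x": -34,"y": -29},{"x": -34,"y": -29},{"x": -34,"y": -29},{"x": -34,"y": -29},{"x": -34,"y": -29},{"x": -34,"y": -29,"az": 7},{"az": 7},{"az": 7}])

```text
invalid input
```

Run:
```python
from h import *
goal([.43,.09,.2],-180)
T=T_wrist();np.save('/tmp/T1.npy',T);p,d=r.grab_frame('wrist');cv2.imwrite('pics/w1.png',p);np.save('/tmp/w1.npy',d)
s=r.read_state();print(s['time_s'],s['tcp_pos'],s['ee_rot'],s['joint_pos'],s['opening'],s['contact_force'])
for z in(.07,.07): print(proj('wrist',[.522,.091,z],T))
```

```text
shift [-550.7 -433.1   20.1] turn [1.000e-02 1.000e-01 2.147e+01]
0.2 [ 0.22860681 -0.581101    0.21927687] [ 8.26470735e-01 -5.62979177e-01 -5.95668464e-04 -4.64766657e-04] [-1.26570354e+00  3.08695094e-01  1.63468955e+00 -8.33305827e-06
  1.19971905e+00 -6.97279497e-02] 1.0033324003141442 [ 0.36653948 -0.91249244  0.73160083]
(np.float64(-867.4786436580027), np.float64(-948.5348698498184))
(np.float64(-867.4786436580027), np.float64(-948.5348698498184))
```

View pics/w1.png

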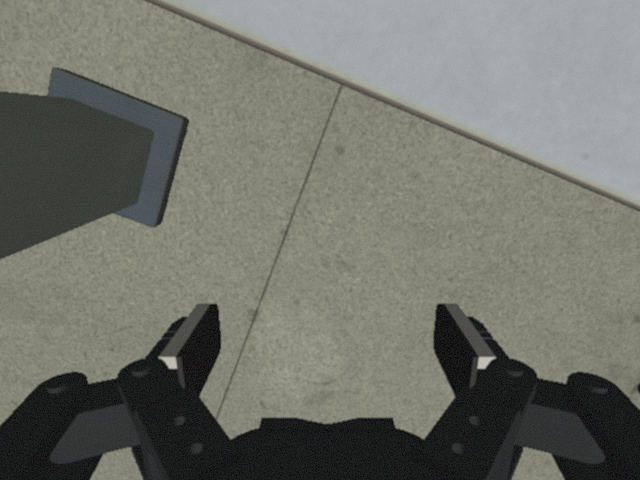

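The move was refused and the picture is the start view unchanged; I'll give all fields in every row.

Emit:
apply_moves(targets=[{"x": -35,"y": -24,"z": 0,"ax": 0,"ay": 0,"az": 0,"grip": 0},{"x": -35,"y": -24,"z": 0,"ax": 0,"ay": 0,"az": 0,"grip": 0},{"x": -35,"y": -24,"z": 0,"ax": 0,"ay": 0,"az": 0,"grip": 0},{"x": -35,"y": -24,"z": 0,"ax": 0,"ay": 0,"az": 0,"grip": 0},{"x": -35,"y": -24,"z": 0,"ax": 0,"ay": 0,"az": 0,"grip": 0},{"x": -35,"y": -24,"z": 0,"ax": 0,"ay": 0,"az": 0,"grip": 0},{"x": -35,"y": -24,"z": 0,"ax": 0,"ay": 0,"az": 0,"grip": 0},{"x": -35,"y": -24,"z": 0,"ax": 0,"ay": 0,"az": 0,"grip": 0}], grip_force=30)

```text
time_s: 1.0
tcp_pos: [0.3049, -0.2491, 0.22]
ee_rot: [0.826, -0.563, 0.0, -0.0]
contact_force: [0.8, -0.7, 0.7]
opening: -0.004
```

Emit:
apply_moves(targets=[{"x": -34,"y": -29,"z": 0,"ax": 0,"ay": 0,"az": 0,"grip": 0},{"x": -34,"y": -29,"z": 0,"ax": 0,"ay": 0,"az": 0,"grip": 0},{"x": -34,"y": -29,"z": 0,"ax": 0,"ay": 0,"az": 0,"grip": 0},{"x": -34,"y": -29,"z": 0,"ax": 0,"ay": 0,"az": 0,"grip": 0},{"x": -34,"y": -29,"z": 0,"ax": 0,"ay": 0,"az": 0,"grip": 0},{"x": -34,"y": -29,"z": 0,"ax": 0,"ay": 0,"az": 0,"grip": 0},{"x": -34,"y": -29,"z": 0,"ax": 0,"ay": 0,"az": 0,"grip": 0},{"x": -34,"y": -29,"z": 0,"ax": 0,"ay": 0,"az": 7,"grip": 0},{"x": 0,"y": 0,"z": 0,"ax": 0,"ay": 0,"az": 7,"grip": 0},{"x": 0,"y": 0,"z": 0,"ax": 0,"ay": 0,"az": 7,"grip": 0}])

```text
time_s: 2.0
tcp_pos: [0.4212, 0.0887, 0.2199]
ee_rot: [0.71, -0.704, -0.0, 0.0]
contact_force: [-0.3, -0.2, -0.1]
opening: -0.002
```

Run:
```python
from h import *
goal([.43,.09,.2],-180)
T=T_wrist();np.save('/tmp/T2.npy',T);p,d=r.grab_frame('wrist');cv2.imwrite('pics/w2.png',p);np.save('/tmp/w2.npy',d)
s=r.read_state();print(s['time_s'],s['tcp_pos'],s['joint_pos'],s['opening'],s['contact_force'])
for z in(.07,.07): print(proj('wrist',[.522,.091,z],T))
```

```text
shift [-1.3 -8.8 19.9] turn [ 0.02 -0.    0.46]
2.05 [0.42096618 0.08804886 0.21982946] [ 1.04867597e-01 -8.02529013e-02  2.06743537e+00  1.04790861e-06
  1.15506888e+00  1.67211622e+00] 0.000718251042003747 [ 0.75598807 -0.49410667  0.06140444]
(np.float64(324.2942028274236), np.float64(89.8139328963957))
(np.float64(324.2942028274236), np.float64(89.8139328963957))
```

View pics/w2.png

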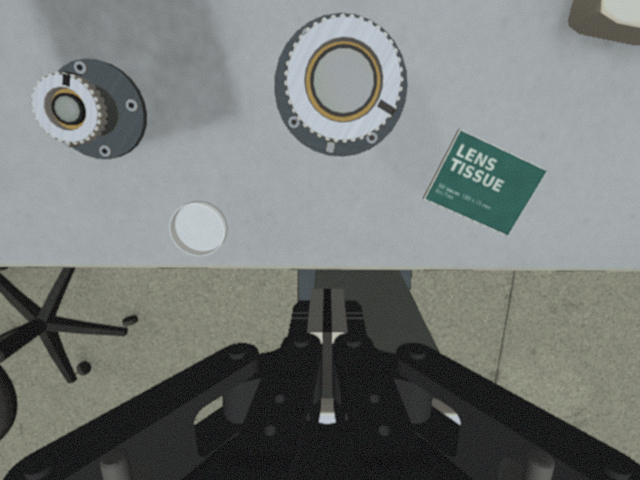

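The wrist view shows the wide ring at about (345,79), its mark at (388,106), the bright post at (331,147) on the foot's edge, the small mount at (68,108) and the dish at (199,228).

Run:
```python
from h import *
T=np.load('/tmp/T2.npy');p=cv2.imread('pics/w2.png')
g=p.astype(int);roi=np.zeros(p.shape[:2],bool);roi[5:160,270:412]=1
# ring: bright
hsv=cv2.cvtColor(p,cv2.COLOR_BGR2HSV)
dark=(p.max(2)<100)&roi
c,_=cv2.findContours(dark.astype(np.uint8),0,2);c=max(c,key=cv2.contourArea);h=cv2.convexHull(c)
e=cv2.fitEllipse(h);print('foot',e,ray('wrist',*e[0],.009,T))
br=((p.min(2)>175)&roi).astype(np.uint8);
c,_=cv2.findContours(br,0,2);c=max(c,key=cv2.contourArea);e=cv2.fitEllipse(cv2.convexHull(c));print('ring',e,ray('wrist',*e[0],.0705,T))
or_=((hsv[...,1]>90)&roi).astype(np.uint8);c,_=cv2.findContours(or_,0,2);c=max(c,key=cv2.contourArea);e=cv2.fitEllipse(cv2.convexHull(c));print('gold',e,ray('wrist',*e[0],.07,T))
print('post',ray('wrist',331,147,.042,T),'mark',ray('wrist',388,106,.0705,T))
cv2.imwrite('pics/crop2.png',cv2.resize(p[0:165,260:420],None,fx=3.6,fy=3.6,interpolation=2))
print(np.load('/tmp/w2.npy')[60:100:10,300:400:10].round(3))
```

```text
foot ((343.1325988769531, 79.92719268798828), (66.09285736083984, 72.0411148071289), 4.657894134521484) [0.53559465 0.07417228 0.009     ]
ring ((343.3304138183594, 77.51315307617188), (116.23055267333984, 126.49397277832031), 4.822118759155273) [0.53082458 0.07651754 0.0705    ]
gold ((342.79888916015625, 80.74971771240234), (73.87439727783203, 79.75820922851562), 4.132890224456787) [0.52858944 0.07685417 0.07      ]
post [0.47746213 0.08498048 0.042     ] mark [0.51064495 0.04120699 0.0705    ]
[[0.277 0.282 0.279 0.275 0.276 0.275 0.277 0.278 0.278 0.275]
 [0.278 0.29  0.28  0.279 0.278 0.28  0.278 0.279 0.282 0.278]
 [0.28  0.282 0.279 0.28  0.28  0.28  0.28  0.282 0.289 0.28 ]
 [0.282 0.293 0.283 0.283 0.282 0.283 0.282 0.284 0.288 0.281]]
```

View pics/crop2.png

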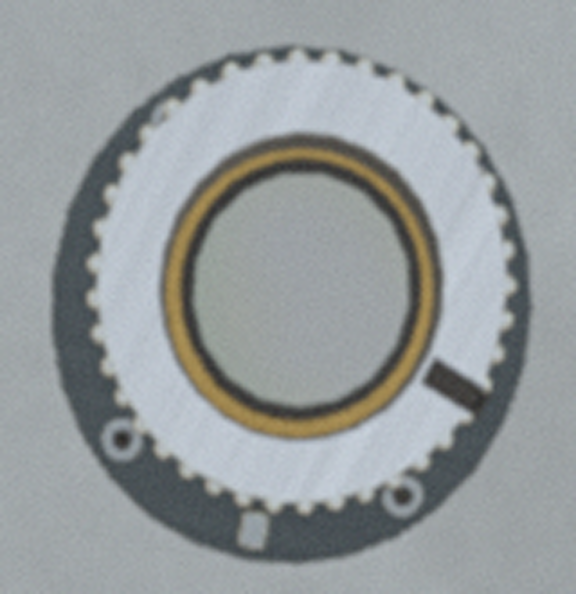

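Run:
```python
from h import *
T=np.load('/tmp/T2.npy')
print('small',ray('wrist',68,108,.05,T),'dish',ray('wrist',199,228,.012,T))
for n in('scene','side'):print(n,proj(n,[.530,.0765,.07]),proj(n,[.522,.091,.07]))
print(ray('scene',360,228,.07),ray('side',295+262/6,185+150/6,.07))
print(T.round(4), np.array(K('wrist')[3]['tool_from_camera']).round(4))
for n in('scene','side'):
  f,cx,cy,m=K(n);w=np.array(m['world_from_camera']);dd=np.load(f'/tmp/{n}.npy')
  for u,v in ([(360,239),(345,235),(375,233),(379,309),(293,295)] if n=='scene' else [(339,224),(405,289),(325,220)]):
    z=dd[v,u];print(n,u,v,(w@np.array([(u-cx)/f*z,(v-cy)/f*z,z,1]))[:3].round(3))
```

```text
small [0.50764823 0.30490388 0.05      ] dish [0.39365287 0.21916177 0.012     ]
scene (np.float64(359.1053967461266), np.float64(225.91375614008598)) (np.float64(358.5121056580131), np.float64(229.15187308763774))
side (np.float64(337.1441182861552), np.float64(208.50296654606214)) (np.float64(340.6170627089772), np.float64(212.73318632256883))
[0.52282487 0.08431964 0.07      ] [0.52658085 0.08159583 0.07      ]
[[ 8.000e-03 -1.000e+00 -4.000e-04  4.212e-01]
 [-1.000e+00 -8.000e-03 -0.000e+00  8.870e-02]
 [ 0.000e+00  4.000e-04 -1.000e+00  2.199e-01]
 [ 0.000e+00  0.000e+00  0.000e+00  1.000e+00]] [[ 1.000e+00  8.000e-04 -0.000e+00  5.000e-04]
 [-8.000e-04  9.547e-01  2.976e-01 -7.590e-02]
 [ 3.000e-04 -2.976e-01  9.547e-01 -1.544e-01]
 [ 0.000e+00  0.000e+00  0.000e+00  1.000e+00]]
scene 360 239 [0.503 0.115 0.063]
scene 345 235 [0.533 0.122 0.065]
scene 375 233 [0.486 0.087 0.07 ]
scene 379 309 [0.395 0.218 0.001]
scene 293 295 [0.489 0.33  0.047]
side 339 224 [0.523 0.119 0.062]
side 405 289 [0.393 0.224 0.002]
side 325 220 [0.549 0.119 0.069]
```

Emit:
apply_moves(targets=[{"x": -19,"y": -25,"z": 20,"ax": 0,"ay": 0,"az": 0,"grip": 0},{"x": -18,"y": -25,"z": 20,"ax": 0,"ay": 0,"az": 0,"grip": 0},{"x": 0,"y": 0,"z": 10,"ax": 0,"ay": 0,"az": 8,"grip": 0},{"x": 0,"y": 0,"z": 10,"ax": 0,"ay": 0,"az": 8,"grip": 0},{"x": 0,"y": 0,"z": 10,"ax": 0,"ay": 0,"az": 8,"grip": 0},{"x": 0,"y": 0,"z": 10,"ax": 0,"ay": 0,"az": 8,"grip": 0},{"x": 0,"y": 0,"z": 0,"ax": 0,"ay": 0,"az": 7.5,"grip": 0},{"x": 0,"y": 0,"z": 0,"ax": 0,"ay": 0,"az": 0,"grip": 0}])

```text
time_s: 2.85
tcp_pos: [0.4704, 0.1241, 0.1395]
ee_rot: [-0.431, 0.902, 0.0, -0.001]
contact_force: [0.3, -0.3, 0.8]
opening: -0.004
```

```bash
cat >> h.py <<'E'
def look(name):
    s=r.read_state();T=T_wrist(s);p,d=r.grab_frame('wrist');cv2.imwrite(f'pics/{name}.png',p);np.save(f'/tmp/{name}T.npy',T)
    print('t',s['time_s'],'tcp',np.round(s['tcp_pos'],4),'psi',round(np.degrees(np.arctan2(T[1,1],T[0,1])),2),'tilt',np.round(T[:3,2],4),'F',np.round(s['contact_force'],1),'q',np.round(s['joint_pos'],2))
    return p,T
E
python3 - <<'E'
from h import *
p,T=look('w3')
E
```

```text
t 2.85 tcp [0.4704 0.1241 0.1395] psi 141.11 tilt [-1.2e-03 -2.0e-04 -1.0e+00] F [ 0.3 -0.3  0.8] q [ 0.17  0.14  2.02 -0.    0.98  2.42]
```

View pics/w3.png

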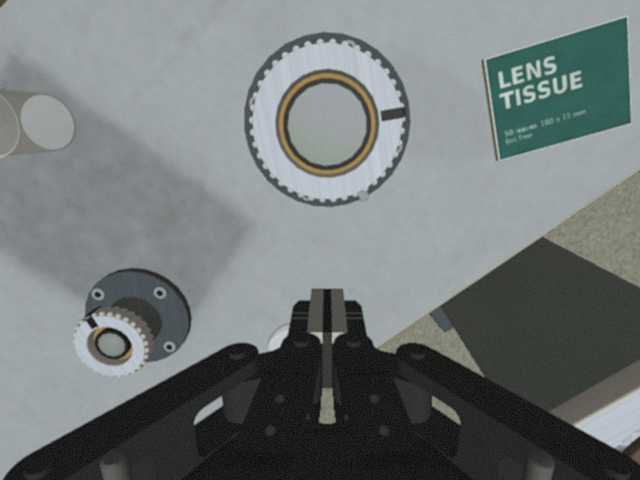

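The wide ring is now at (327,121) with the mark at (394,114); the small mount is at (110,340), the dish hides behind the gripper, and the finger end is at (327,300).

```bash
cat >> h.py <<'E'
def ringfit(p,T,ztop,guess):
    u,v=proj('wrist',[*guess,ztop],T);f=K('wrist')[0]
    cam=(T@np.array(K('wrist')[3]['tool_from_camera']))
    rad=.046*f/((np.linalg.inv(cam)@np.array([*guess,ztop,1]))[2])
    Y,X=np.mgrid[:480,:640];q=np.hypot(X-u,Y-v)
    hsv=cv2.cvtColor(p,cv2.COLOR_BGR2HSV)
    gold=((hsv[...,1]>90)&(hsv[...,0]<35)&(q<rad*.85)).astype(np.uint8)
    c,_=cv2.findContours(gold,0,2)
    if not c: print('no gold');return guess
    e=cv2.fitEllipse(cv2.convexHull(np.vstack(c)))
    ax=ray('wrist',*e[0],.070,T)[:2]
    br=((p.min(2)>165)&(q<rad*1.12)).astype(np.uint8)
    c,_=cv2.findContours(br,0,2);e2=cv2.fitEllipse(cv2.convexHull(max(c,key=cv2.contourArea)))
    print('gold',np.round(e,1) if 0 else e,ax,'ring',e2,ray('wrist',*e2[0],ztop,T)[:2])
    return ax
def mark(p,T,ztop,ax):
    "azimuth of the mark: darkest direction on the annulus 0.034..0.041"
    g=cv2.cvtColor(p,cv2.COLOR_BGR2GRAY).astype(np.float32)
    A=np.radians(np.arange(0,360,.5));out=[]
    for a in A:
        vals=[]
        for q in np.arange(.034,.0415,.001):
            u,v=proj('wrist',[ax[0]+q*np.cos(a),ax[1]+q*np.sin(a),ztop],T)
            i,j=int(round(v)),int(round(u))
            vals.append(g[i,j] if 0<=i<480 and 0<=j<640 else 255)
        out.append(np.median(vals))
    out=np.array(out);w=np.clip(110-out,0,None)
    z=(w*np.exp(1j*A)).sum();print('mark az',round(np.degrees(np.angle(z))%360,1),'dark span',(w>0).sum()*.5,'deg',np.degrees(A[w>0]).min() if (w>0).any() else None,np.degrees(A[w>0]).max() if (w>0).any() else None)
E
python3 - <<'E'
from h import *
p=cv2.imread('pics/w3.png');T=np.load('/tmp/w3T.npy')
ax=ringfit(p,T,.0704,(.5295,.0767))
for a in(ax,(.5295,.0767)):mark(p,T,.0704,a)
print(ray('wrist',363,196,.042,T))
E
```

```text
gold ((326.6995849609375, 123.08184814453125), (96.19379425048828, 100.73358154296875), 1.3375204801559448) [0.52967431 0.07573259] ring ((326.83770751953125, 119.8131332397461), (154.2357635498047, 161.80099487304688), 179.4530487060547) [0.53103315 0.07453549]Traceback (most recent call last):
  File "<stdin>", line 4, in <module>
  File "h.py", line 50, in mark
    u,v=proj('wrist',[ax[0]+q*np.cos(a),ax[1]+q*np.sin(a),ztop],T)
        ~~~~^^^^^^^^^^^^^^^^^^^^^^^^^^^^^^^^^^^^^^^^^^^^^^^^^^^^^^
  File "h.py", line 15, in proj
    f,cx,cy,m=K(n);w=np.linalg.inv(np.array(W(n,T)));p=w[:3,:3]@np.array(P)+w[:3,3];return cx+f*p[0]/p[2],cy+f*p[1]/p[2]
                                            ~^^^^^
  File "h.py", line 9, in W
    f,cx,cy,m=K(n)
              ~^^^
  File "h.py", line 4, in K
    m=r.camera_model(n);return 240/np.tan(np.radians(m["vfov"])/2),m["cx"],m["cy"],m
ValueError: time passes only in moves, steps and waits
```

```bash
sed -i 's/^def K(n):/import functools\n@functools.lru_cache(None)\ndef K(n):/' h.py
python3 - <<'E'
from h import *
p=cv2.imread('pics/w3.png');T=np.load('/tmp/w3T.npy')
for a in((.5300,.0755),(.5295,.0767)):mark(p,T,.0704,a)
print(ray('wrist',363,196,.042,T))
ax=np.array([.53,.0755]);q=to_tool(np.array([*ax,.066])-r.read_state()['tcp_pos'],r.read_state()['ee_rot']);print(q)
E
```

```text
mark az 238.3 dark span 8.0 deg 234.50000000000003 242.0
mark az 239.8 dark span 8.0 deg 236.00000000000003 243.50000000000003
[0.47619535 0.08638771 0.042     ]
[ 0.00083147 -0.07667843  0.07392887]
```

Emit:
apply_moves(targets=[{"x": 1,"y": 0,"z": 37,"ax": 0,"ay": 0,"az": 0,"grip": 0},{"x": 0,"y": 0,"z": 36.5,"ax": 0,"ay": 0,"az": 0,"grip": 0},{"x": 0,"y": -15,"z": 0,"ax": 0,"ay": 0,"az": 0,"grip": 0},{"x": 0,"y": 0,"z": 0,"ax": 0,"ay": 0,"az": 0,"grip": 0}])

```text
time_s: 3.3
tcp_pos: [0.4839, 0.1133, 0.0672]
ee_rot: [-0.431, 0.902, -0.0, 0.001]
contact_force: [1.2, -0.2, 0.6]
opening: -0.002
```

Run:
```python
from h import *
p,T=look('w4')
print(proj('wrist',[.53,.0755,.0704],T))
```

```text
t 3.3 tcp [0.4839 0.1133 0.0672] psi 141.08 tilt [ 1.6e-03 -2.0e-04 -1.0e+00] F [ 1.2 -0.2  0.6] q [ 0.14  0.28  2.04 -0.    0.83  2.39]
(np.float64(326.9401751975513), np.float64(166.4508854196268))
```

View pics/w4.png

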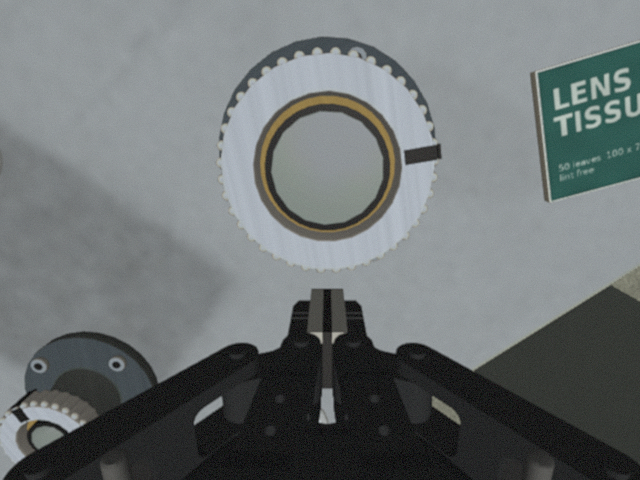

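The ring is at (328,165), rim bottom at v=270; the finger starts at v=290, close to touching. Now creeping in.

Emit:
apply_moves(targets=[{"x": 0,"y": -2,"z": 0,"ax": 0,"ay": 0,"az": 0,"grip": 0},{"x": 0,"y": 0,"z": 0,"ax": 0,"ay": 0,"az": 0,"grip": 0}])

```text
time_s: 3.55
tcp_pos: [0.4854, 0.113, 0.0685]
ee_rot: [-0.431, 0.902, -0.001, 0.002]
contact_force: [0.7, 0.8, -0.3]
opening: -0.001
```

Emit:
apply_moves(targets=[{"x": 0,"y": -1.5,"z": 0,"ax": 0,"ay": 0,"az": 0,"grip": 0},{"x": 0,"y": 0,"z": 0,"ax": 0,"ay": 0,"az": 0,"grip": 0}])

```text
time_s: 3.75
tcp_pos: [0.4852, 0.1121, 0.0673]
ee_rot: [-0.431, 0.902, -0.0, 0.001]
contact_force: [0.3, 0.5, -0.5]
opening: 0.0
```

Emit:
apply_moves(targets=[{"x": 0,"y": -1.5,"z": 0,"ax": 0,"ay": 0,"az": 0,"grip": 0},{"x": 0,"y": 0,"z": 0,"ax": 0,"ay": 0,"az": 0,"grip": 0}])

```text
time_s: 3.95
tcp_pos: [0.4859, 0.1111, 0.0667]
ee_rot: [-0.431, 0.902, -0.0, 0.0]
contact_force: [0.5, -0.2, -0.1]
opening: -0.003
```

Emit:
apply_moves(targets=[{"x": 0,"y": -1.5,"z": 0,"ax": 0,"ay": 0,"az": 0,"grip": 0},{"x": 0,"y": 0,"z": 0,"ax": 0,"ay": 0,"az": 0,"grip": 0}])

```text
time_s: 4.15
tcp_pos: [0.487, 0.1101, 0.0665]
ee_rot: [-0.431, 0.902, -0.0, 0.0]
contact_force: [-0.3, 0.2, 0.2]
opening: 0.001
```

Emit:
apply_moves(targets=[{"x": 0,"y": -1.5,"z": 0,"ax": 0,"ay": 0,"az": 0,"grip": 0},{"x": 0,"y": 0,"z": 0,"ax": 0,"ay": 0,"az": 0,"grip": 0}])

```text
time_s: 4.35
tcp_pos: [0.4882, 0.1091, 0.0666]
ee_rot: [-0.431, 0.903, -0.0, 0.0]
contact_force: [-0.2, 0.4, 0.1]
opening: -0.002
```

Run:
```python
from h import *
p,T=look('w5')
ax=ringfit(p,T,.0704,(.53,.0755))
cv2.imwrite('pics/w5c.png',cv2.resize(p[220:340,240:420],None,fx=4,fy=4,interpolation=2))
```

```text
t 4.35 tcp [0.4882 0.1091 0.0666] psi 141.02 tilt [ 1.e-04 -0.e+00 -1.e+00] F [-0.2  0.4  0.1] q [ 0.13  0.28  2.03 -0.    0.83  2.38]
gold ((325.689453125, 177.33682250976562), (133.132568359375, 133.6605682373047), 95.55970001220703) [0.53120869 0.07442954] ring ((325.5423278808594, 175.6555938720703), (213.85833740234375, 218.14195251464844), 90.98518371582031) [0.53182063 0.07401013]
```

View pics/w5c.png

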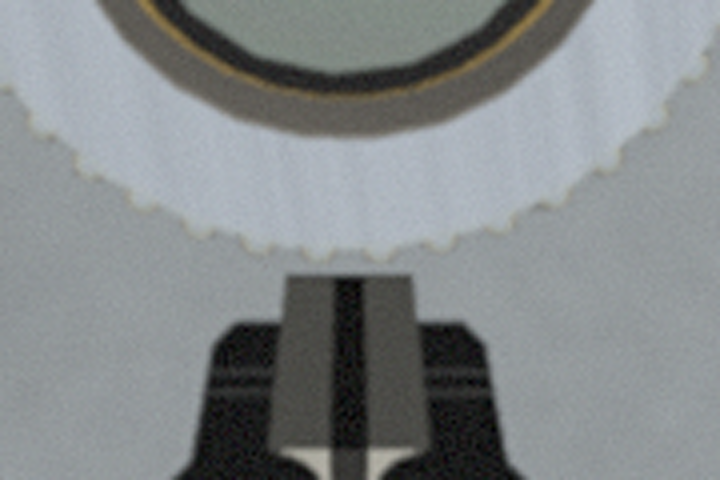

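The finger is still about 2 mm short of the rim (crop: rim at v≈258, finger end at v≈275, 4x).

Emit:
apply_moves(targets=[{"x": 0,"y": -1.5,"z": 0,"ax": 0,"ay": 0,"az": 0,"grip": 0},{"x": 0,"y": 0,"z": 0,"ax": 0,"ay": 0,"az": 0,"grip": 0}])

```text
time_s: 4.6
tcp_pos: [0.4894, 0.1082, 0.0666]
ee_rot: [-0.431, 0.903, -0.0, 0.0]
contact_force: [-0.4, 0.1, 0.1]
opening: 0.0
```

Emit:
apply_moves(targets=[{"x": 0,"y": -1,"z": 0,"ax": 0,"ay": 0,"az": 0,"grip": 0},{"x": 0,"y": 0,"z": 0,"ax": 0,"ay": 0,"az": 0,"grip": 0}])

```text
time_s: 4.8
tcp_pos: [0.4902, 0.1076, 0.0666]
ee_rot: [-0.431, 0.903, -0.0, 0.0]
contact_force: [0.8, 0.1, -0.3]
opening: -0.003
```

Emit:
apply_moves(targets=[{"x": 0,"y": -1,"z": 0,"ax": 0,"ay": 0,"az": 0,"grip": 0},{"x": 0,"y": 0,"z": 0,"ax": 0,"ay": 0,"az": 0,"grip": 0}])

```text
time_s: 5.0
tcp_pos: [0.4909, 0.1069, 0.0666]
ee_rot: [-0.431, 0.903, -0.0, 0.0]
contact_force: [0.5, 0.1, 0.5]
opening: 0.001
```

Emit:
apply_moves(targets=[{"x": 0,"y": -1,"z": 0,"ax": 0,"ay": 0,"az": 0,"grip": 0},{"x": 0,"y": 0,"z": 0,"ax": 0,"ay": 0,"az": 0,"grip": 0}])

```text
time_s: 5.2
tcp_pos: [0.4917, 0.1063, 0.0666]
ee_rot: [-0.431, 0.903, -0.0, 0.0]
contact_force: [-0.5, -0.5, 0.0]
opening: -0.003
```

Run:
```python
from h import *
p,T=look('w6')
ax=ringfit(p,T,.0704,(.53,.0755))
cv2.imwrite('pics/w6c.png',cv2.resize(p[220:340,240:420],None,fx=4,fy=4,interpolation=2))
p,d=r.grab_frame('scene');cv2.imwrite('pics/s6.png',cv2.resize(p[170:290,290:430],None,fx=5,fy=5,interpolation=2))
```

```text
t 5.2 tcp [0.4917 0.1063 0.0666] psi 141.02 tilt [ 2.e-04 -0.e+00 -1.e+00] F [-0.5 -0.5  0. ] q [ 0.13  0.29  2.02 -0.    0.83  2.38]
gold ((325.71893310546875, 187.39682006835938), (131.15435791015625, 132.54566955566406), 91.63004302978516) [0.53146063 0.07421326] ring ((325.76226806640625, 186.3920135498047), (210.7836456298828, 216.73959350585938), 88.23239135742188) [0.53182376 0.07389502]
```

View pics/w6c.png

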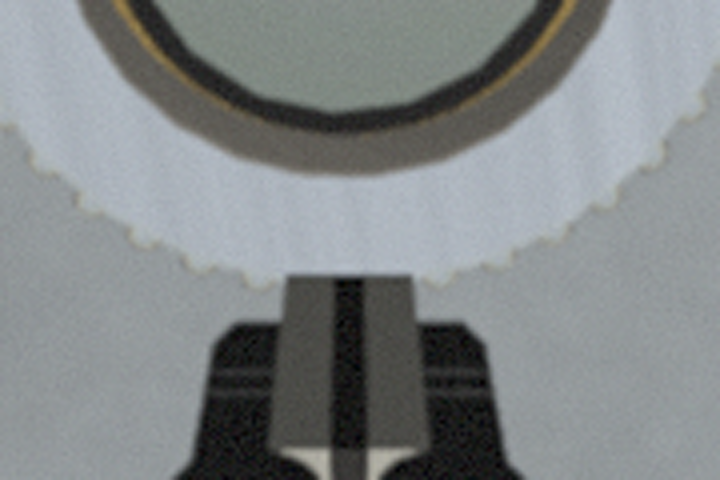

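View pics/s6.png

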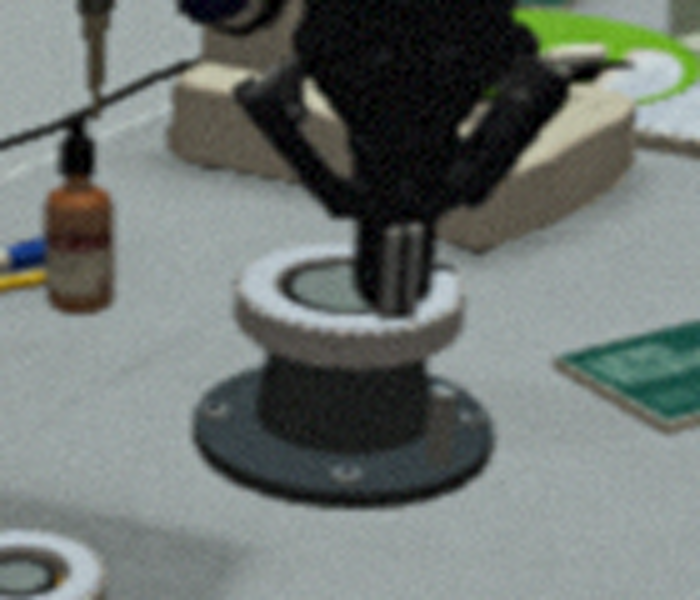

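Run:
```python
from h import *
for z in (.0556,.0666,.075,.085):print(z,proj('scene',[.4917,.1063,z]),proj('scene',[.486,.111,z]),proj('wrist',[.4917,.1063,z],np.load('/tmp/w6T.npy')))
p,d=r.grab_frame('scene');f,cx,cy,m=K('scene');w=np.array(m['world_from_camera'])
for u,v in [(370,231),(370,225),(366,225),(373,225),(370,220),(366,231)]:
    z=d[v,u];print(u,v,(w@np.array([(u-cx)/f*z,(v-cy)/f*z,z,1]))[:3].round(3))
p,d=r.grab_frame('side');cv2.imwrite('pics/sd6.png',cv2.resize(p[150:270,280:420],None,fx=5,fy=5,interpolation=2))
f,cx,cy,m=K('side');w=np.array(m['world_from_camera'])
np.save('/tmp/sd6.npy',d)
```

```text
0.0556 (np.float64(367.07890516929984), np.float64(242.35993675300068)) (np.float64(368.3071923925929), np.float64(243.9605691645029)) (np.float64(325.94155633174773), np.float64(285.8415833501968))
0.0666 (np.float64(367.37128589102235), np.float64(237.16967811630926)) (np.float64(368.60822929820665), np.float64(238.73987864402574)) (np.float64(325.89141816784104), np.float64(295.84954835543465))
0.075 (np.float64(367.5966245509091), np.float64(233.16953091519687)) (np.float64(368.8402552950429), np.float64(234.71600017730657)) (np.float64(325.84875460236935), np.float64(304.36552574612585))
0.085 (np.float64(367.8672505996141), np.float64(228.36545498867955)) (np.float64(369.1189310667944), np.float64(229.88310449993534)) (np.float64(325.79211388193323), np.float64(315.671451289242))
370 231 [0.482 0.114 0.085]
370 225 [0.483 0.114 0.097]
366 225 [0.489 0.119 0.097]
373 225 [0.48  0.109 0.096]
370 220 [0.483 0.115 0.107]
366 231 [0.489 0.117 0.084]
```

View pics/sd6.png

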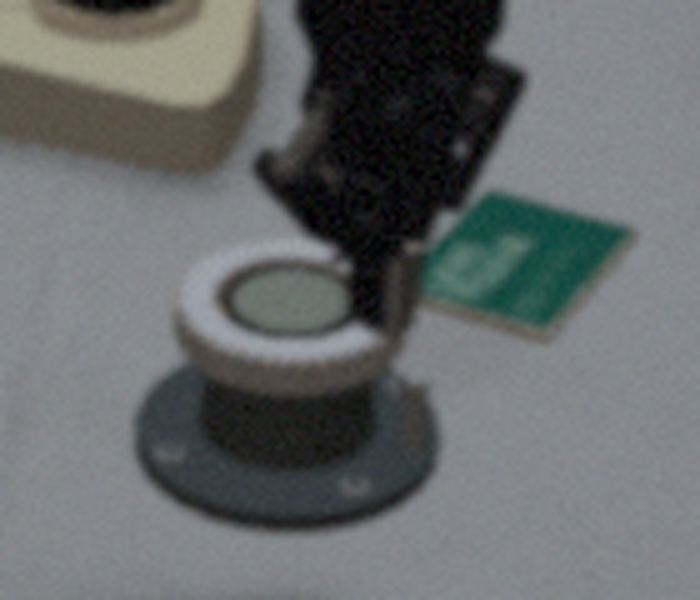

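The scene and side crops show the fingertip ending above the ring's top (scene (370,232), z≈0.083) rather than beside the rim, so the tip sits higher than I assumed. I'll check it by depth before going on.

Run:
```python
from h import *
p,d=r.grab_frame('wrist');f,cx,cy,m=K('wrist');tc=np.array(m['tool_from_camera'])
for u in(316,327,338,300,355):
  for v in(282,286,290,294,300,310,325,332,340):
    z=d[v,u];print(u,v,round(float(z),3),(tc@np.array([(u-cx)/f*z,(v-cy)/f*z,z,1]))[:3].round(4),p[v,u])
s=r.read_state();print(s['opening'])
```

```text
316 282 0.162 [-0.0044 -0.0093 -0.0052] [186 176 169]
316 286 0.163 [-0.0044 -0.0073 -0.005 ] [188 178 170]
316 290 0.15 [-0.004  -0.0111 -0.0172] [63 66 68]
316 294 0.146 [-0.0039 -0.0117 -0.0221] [68 70 70]
316 300 0.141 [-0.0037 -0.0113 -0.0266] [72 75 74]
316 310 0.134 [-0.0035 -0.0111 -0.0341] [63 68 69]
316 325 0.123 [-0.0032 -0.0115 -0.0452] [72 78 76]
316 332 0.12 [-0.0031 -0.0109 -0.0487] [129 137 137]
316 340 0.114 [-0.003  -0.0119 -0.0548] [9 4 4]
327 282 0.163 [ 0.0005 -0.009  -0.0045] [190 180 172]
327 286 0.164 [ 0.0005 -0.0067 -0.0037] [194 187 179]
327 290 0.15 [ 0.0005 -0.0111 -0.0173] [28 24 24]
327 294 0.147 [ 0.0005 -0.011  -0.0207] [22 19 22]
327 300 0.141 [ 0.0005 -0.0116 -0.0271] [23 20 18]
327 310 0.135 [ 0.0005 -0.0108 -0.0336] [17 24 21]
327 325 0.123 [ 0.0005 -0.0116 -0.0454] [20 20 11]
327 332 0.12 [ 0.0005 -0.0109 -0.0487] [44 42 45]
327 340 0.121 [ 0.0005 -0.0083 -0.0492] [54 57 54]
338 282 0.164 [ 0.0054 -0.0085 -0.0035] [191 183 176]
338 286 0.163 [ 0.0054 -0.0074 -0.0052] [192 184 177]
338 290 0.151 [ 0.005  -0.0108 -0.0166] [68 70 70]
338 294 0.147 [
[... 552 characters left out ...]
04 102  99]
300 310 0.142 [-0.0099 -0.0074 -0.0273] [30 34 30]
300 325 0.132 [-0.0092 -0.007  -0.0377] [14 21 16]
300 332 0.128 [-0.0089 -0.0068 -0.0419] [17 22 23]
300 340 0.112 [-0.0078 -0.0133 -0.0569] [ 7  7 15]
355 282 0.164 [ 0.013  -0.0087 -0.0038] [191 183 177]
355 286 0.0 [ 0.0003 -0.0762 -0.1544] [180 177 171]
355 290 0.242 [0.0191 0.0285 0.0663] [159 158 149]
355 294 0.244 [0.0192 0.032  0.0674] [161 159 153]
355 300 0.245 [0.0193 0.0362 0.0671] [106 106 102]
355 310 0.142 [ 0.0113 -0.0073 -0.0271] [27 27 30]
355 325 0.131 [ 0.0105 -0.0073 -0.0382] [24 14 24]
355 332 0.127 [ 0.0102 -0.0071 -0.0424] [22 20 13]
355 340 0.111 [ 0.009  -0.0137 -0.0575] [15 21 19]
-0.003416685562955005
```

Depth confirms that the pads' inner face is at tool y = −11 mm and the tips are at tool z ≈ −16.5 mm, i.e. 16.5 mm behind the reported TCP. I'll back off, then go lower by that much.

Emit:
apply_moves(targets=[{"x": 0,"y": 10,"z": 0,"ax": 0,"ay": 0,"az": 0,"grip": 0},{"x": 0,"y": 8,"z": 0,"ax": 0,"ay": 0,"az": 0,"grip": 0},{"x": 0,"y": 0,"z": 14,"ax": 0,"ay": 0,"az": 0,"grip": 0},{"x": 0,"y": 0,"z": 14,"ax": 0,"ay": 0,"az": 0,"grip": 0},{"x": 0,"y": -10,"z": 0,"ax": 0,"ay": 0,"az": 0,"grip": 0},{"x": 0,"y": 0,"z": 0,"ax": 0,"ay": 0,"az": 0,"grip": 0}])

```text
time_s: 6.05
tcp_pos: [0.4833, 0.1109, 0.0368]
ee_rot: [-0.43, 0.903, 0.001, -0.003]
contact_force: [-3.3, 1.4, -2.6]
opening: 0.004
```

Run:
```python
from h import *
p,T=look('w7')
ax=ringfit(p,T,.0704,(.5315,.0742))
p2,d=r.grab_frame('scene');cv2.imwrite('pics/s7.png',np.hstack([cv2.resize(p2[190:290,310:410],None,fx=4,fy=4,interpolation=2),cv2.resize(p[240:340,280:380],None,fx=4,fy=4,interpolation=2)]))
s=r.read_state();T=T_wrist(s);print(T[:3,:3].T@(np.array([.5315,.0742,.07])-s['tcp_pos']))
```

```text
t 6.05 tcp [0.4833 0.1109 0.0368] psi 140.96 tilt [-6.1e-03 -1.0e-04 -1.0e+00] F [-3.3  1.4 -2.6] q [0.14 0.33 2.04 0.   0.77 2.39]
gold ((320.7325439453125, 174.11448669433594), (163.81019592285156, 164.70953369140625), 134.5380096435547) [0.53149348 0.07409285] ring ((320.2462463378906, 171.63705444335938), (264.2695617675781, 272.5037536621094), 95.11258697509766) [0.53225318 0.07367002]
[-0.00149159 -0.06035531 -0.03285947]
```

View pics/s7.png

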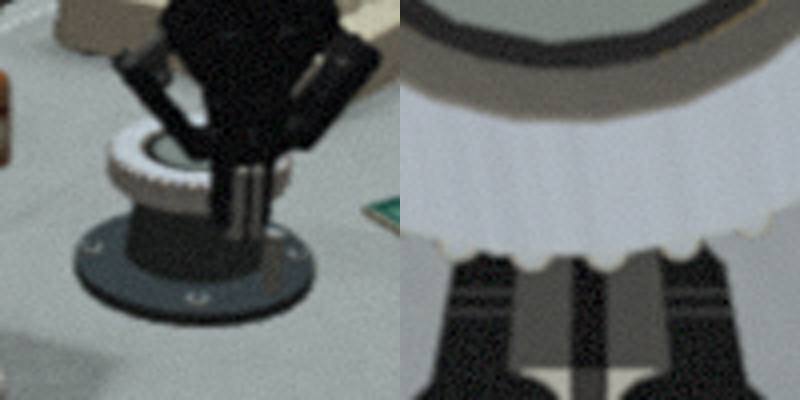

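The finger now stands beside the rim, its tip below the ring's lower edge in the scene crop.

Emit:
apply_moves(targets=[{"x": 0,"y": 0,"z": 0,"ax": 0,"ay": 0,"az": 0,"grip": 0},{"x": 0,"y": 0,"z": 0,"ax": 0,"ay": 0,"az": 0,"grip": 0}])

```text
time_s: 6.35
tcp_pos: [0.4838, 0.1113, 0.038]
ee_rot: [-0.431, 0.903, 0.001, -0.001]
contact_force: [-4.4, 2.1, -3.8]
opening: -0.002
```

Emit:
apply_moves(targets=[{"x": -1.5,"y": -2,"z": 0,"ax": 0,"ay": 0,"az": 0,"grip": 0},{"x": 0,"y": 0,"z": 0,"ax": 0,"ay": 0,"az": 0,"grip": 0}])

```text
time_s: 6.55
tcp_pos: [0.4845, 0.1121, 0.0378]
ee_rot: [-0.43, 0.903, 0.002, -0.003]
contact_force: [-8.3, 4.6, -0.2]
opening: 0.002
```

Emit:
apply_moves(targets=[{"x": 0,"y": -1,"z": 0,"ax": 0,"ay": 0,"az": 0,"grip": 0},{"x": 0,"y": 0,"z": 0,"ax": 0,"ay": 0,"az": 0,"grip": 0}])

```text
time_s: 6.75
tcp_pos: [0.4844, 0.112, 0.0378]
ee_rot: [-0.43, 0.903, 0.003, -0.003]
contact_force: [-10.0, 7.4, 0.3]
opening: 0.002
```

Contact: about 12 N radially, stiffness about 4 N/mm. Start rolling, checking the force often.

Emit:
apply_moves(targets=[{"x": 8,"y": -0.56,"z": 0,"ax": 0,"ay": 0,"az": -8,"grip": 0},{"x": 8,"y": -0.56,"z": 0,"ax": 0,"ay": 0,"az": -8,"grip": 0},{"x": 8,"y": -0.56,"z": 0,"ax": 0,"ay": 0,"az": -8,"grip": 0},{"x": 8,"y": -0.56,"z": 0,"ax": 0,"ay": 0,"az": -8,"grip": 0}])

```text
time_s: 7.15
tcp_pos: [0.4723, 0.0817, 0.0379]
ee_rot: [-0.665, 0.747, 0.003, -0.003]
contact_force: [-7.9, 1.9, 0.4]
opening: -0.002
```

```bash
cat >> h.py <<'E'
AX=np.array([.5315,.0742])
def rep(name,zt=.0705,view=True):
    p,T=look(name);s=r.read_state()
    F=T[:3,:3].T@np.array(s['contact_force']);print('F tool',F.round(1),'axis in tool',(T[:3,:3].T@(np.array([*AX,.07])-T[:3,3])*1000).round(1))
    ax=ringfit(p,T,zt,AX);mark(p,T,zt,AX)
E
python3 - <<'E'
from h import *
rep('w8')
E
```

```text
t 7.15 tcp [0.4723 0.0817 0.0379] psi 173.38 tilt [-7.6e-03  2.0e-04 -1.0e+00] F [-7.9  1.9  0.4] q [0.08 0.3  2.08 0.   0.77 1.77]
F tool [-1.   9.8 -0.3] axis in tool [  0.6 -59.5 -32.6]
gold ((322.0328369140625, 174.18223571777344), (163.0302734375, 163.72528076171875), 127.01388549804688) [0.53230175 0.07585577] ring ((339.82916259765625, 181.38392639160156), (219.24472045898438, 262.39483642578125), 31.35717010498047) [0.52934391 0.07027622]
mark az 268.4 dark span 9.0 deg 264.0 272.5
```

View pics/w8.png

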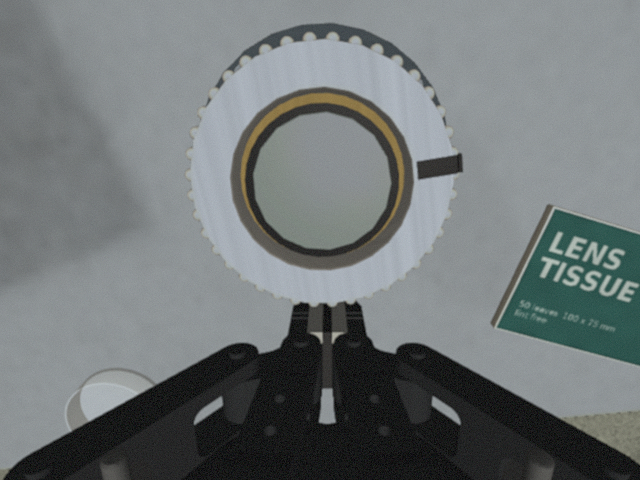

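The ring is carried 1:1 with the finger (mark at (440,166), azimuth 239°→268°), with 10 N radially. Continue.

Emit:
apply_moves(targets=[{"x": 8,"y": -0.56,"z": 0,"ax": 0,"ay": 0,"az": -8,"grip": 0},{"x": 8,"y": -0.56,"z": 0,"ax": 0,"ay": 0,"az": -8,"grip": 0},{"x": 8,"y": -0.56,"z": 0,"ax": 0,"ay": 0,"az": -8,"grip": 0},{"x": 8,"y": -0.56,"z": 0,"ax": 0,"ay": 0,"az": -8,"grip": 0},{"x": 8,"y": -0.56,"z": 0,"ax": 0,"ay": 0,"az": -8,"grip": 0}])

```text
time_s: 7.7
tcp_pos: [0.4837, 0.0422, 0.0384]
ee_rot: [0.881, -0.474, -0.001, 0.001]
contact_force: [-3.3, -0.1, -1.3]
opening: -0.003
```

Run:
```python
from h import *
rep('w9')
```

```text
t 7.7 tcp [0.4837 0.0422 0.0384] psi -146.58 tilt [-0.0026 -0.0015 -1.    ] F [-3.3 -0.1 -1.3] q [-0.    0.31  2.07 -0.    0.76  0.99]
F tool [0.3 6.  2.7] axis in tool [ -0.4 -57.4 -31.8]
gold ((315.3357849121094, 173.71229553222656), (162.20327758789062, 163.7688446044922), 137.30316162109375) [0.53185369 0.07801011] ring ((413.32666015625, 154.7407684326172), (45.37125778198242, 182.01658630371094), 169.55259704589844) [0.55466674 0.05475329]
mark az 314.8 dark span 9.0 deg 310.5 319.0
```

Emit:
apply_moves(targets=[{"x": 8,"y": -1.06,"z": 0,"ax": 0,"ay": 0,"az": -8,"grip": 0},{"x": 8,"y": -1.06,"z": 0,"ax": 0,"ay": 0,"az": -8,"grip": 0},{"x": 8,"y": -0.76,"z": 0,"ax": 0,"ay": 0,"az": -8,"grip": 0},{"x": 8,"y": -0.56,"z": 0,"ax": 0,"ay": 0,"az": -8,"grip": 0},{"x": 8,"y": -0.56,"z": 0,"ax": 0,"ay": 0,"az": -8,"grip": 0}])

```text
time_s: 8.25
tcp_pos: [0.5209, 0.0193, 0.0401]
ee_rot: [0.989, -0.145, 0.003, 0.0]
contact_force: [0.4, -0.0, 0.1]
opening: 0.001
```

```bash
sed -i 's/^AX=.*/AX=np.array([.531,.0762])/' h.py
python3 - <<'E'
from h import *
for n in('w8','w9'):mark(cv2.imread(f'pics/{n}.png'),np.load(f'/tmp/{n}T.npy'),.0705,AX)
rep('w10')
E
```

```text
mark az 268.4 dark span 9.0 deg 264.0 272.5
mark az 312.9 dark span 9.5 deg 308.5 317.5
t 8.25 tcp [0.5209 0.0193 0.0401] psi -106.71 tilt [ 0.0068 -0.0013 -1.    ] F [ 0.4 -0.   0.1] q [-0.05  0.36  1.99 -0.    0.78  0.25]
F tool [ 1.4 -0.6  0.2] axis in tool [ -6.5 -57.4 -29.9]
gold ((302.43646240234375, 171.23391723632812), (159.75921630859375, 163.034912109375), 138.60081481933594) [0.53029379 0.07933985] ring ((300.02435302734375, 278.4381103515625), (40.06665802001953, 75.43444061279297), 92.38639831542969) [0.51758561 0.04254411]
mark az 342.7 dark span 9.0 deg 338.5 347.0
```

View pics/w10.png

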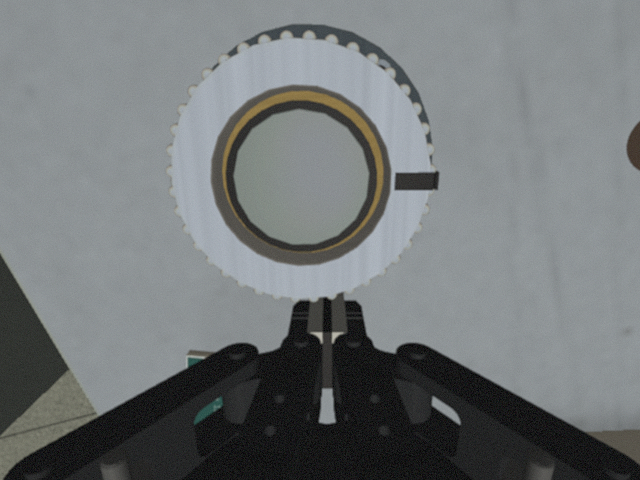

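Contact has been lost: the ring centre is at u≈303, left of the finger (327), so my axis estimate drifts with yaw. I'll solve for the axis and a constant camera offset together.

Run:
```python
from h import *
obs=[(141.0,.53149,.07409),(141,.53146,.07421),(173.4,.53230,.07586),(-146.6,.53185,.07801),(-106.7,.53029,.07934),(179.5,.5286,.0769),(141.1,.5297,.0757)]
A=[];b=[]
for a,x,y in obs[:5]:
    c,s=np.cos(np.radians(a)),np.sin(np.radians(a))
    A+=[[1,0,-s,c],[0,1,c,s]];b+=[x,y]
sol,res,_,_=np.linalg.lstsq(np.array(A),np.array(b),rcond=None);print(sol,(np.array(A)@sol-b).round(4))
```

```text
[ 5.29116979e-01  7.63625128e-02  2.00266477e-04 -3.20940951e-03] [-0.      0.0001  0.     -0.     -0.     -0.0001  0.0001 -0.     -0.0001
  0.    ]
```

The fit is consistent to 0.1 mm: axis (0.5291, 0.0764), camera offset −3.2 mm in tool y. First contact then gives D=57.2 mm, as the geometry says.

```bash
sed -i 's/^AX=.*/AX=np.array([.5291,.0764])/' h.py
cat >> h.py <<'E'
def T_fix(T):
    T=T.copy();T[:3,3]-=T[:3,:3]@np.array([.0002,-.0032,0]);return T
def mk(n,zt=.0708):
    mark(cv2.imread(f'pics/{n}.png'),T_fix(np.load(f'/tmp/{n}T.npy')),zt,AX)
def rep(name,zt=.0708):
    p,T=look(name);s=r.read_state()
    F=T[:3,:3].T@np.array(s['contact_force']);a=T[:3,:3].T@(np.array([*AX,.07])-T[:3,3])*1000
    print('F tool',F.round(1),'axis in tool',a.round(1),'D',np.hypot(a[0],a[1]).round(1))
    ringfit(p,T_fix(T),zt,AX);mk(name,zt)
E
python3 - <<'E'
from h import *
for n in 'w3 w5 w8 w9 w10'.split():mk(n)
T=T_fix(np.load('/tmp/w3T.npy'));v=ray('wrist',363,196,.042,T)[:2]-AX;print(v,np.degrees(np.arctan2(v[1],v[0])))
T=T_fix(np.load('/tmp/T2.npy'));v=ray('wrist',331,147,.042,T)[:2]-AX;print(v,np.degrees(np.arctan2(v[1],v[0])))
s=r.read_state();T=T_wrist(s);a=T[:3,:3].T@(np.array([*AX,.07])-s['tcp_pos']);print(a)
E
```

```text
mark az 234.4 dark span 8.5 deg 230.5 238.50000000000003
mark az 234.4 dark span 8.5 deg 230.5 238.50000000000003
mark az 266.6 dark span 9.0 deg 262.5 271.0
mark az 310.1 dark span 9.0 deg 306.0 314.50000000000006
mark az 338.5 dark span 9.0 deg 334.0 342.5
[-0.05549056  0.01283243] 166.9789987846182
[-0.05510073  0.00919712] 170.52384908396405
[-0.01012648 -0.05681925 -0.02934467]
```

Emit:
apply_moves(targets=[{"x": 0,"y": 1,"z": 0,"ax": 0,"ay": 0,"az": -5,"grip": 0},{"x": 0,"y": 0,"z": 1,"ax": 0,"ay": 0,"az": -5,"grip": 0},{"x": 0,"y": -4,"z": 0,"ax": 0,"ay": 0,"az": 0,"grip": 0},{"x": 0,"y": 0,"z": 0,"ax": 0,"ay": 0,"az": 0,"grip": 0}])

```text
time_s: 8.7
tcp_pos: [0.52, 0.0209, 0.0389]
ee_rot: [0.998, -0.062, 0.003, 0.002]
contact_force: [0.5, -9.2, 1.3]
opening: -0.0
```

Run:
```python
from h import *
rep('w11')
```

```text
t 8.7 tcp [0.52   0.0209 0.0389] psi -97.07 tilt [ 0.0047 -0.005  -1.    ] F [ 0.5 -9.2  1.3] q [-0.04  0.36  1.99 -0.01  0.78  0.09]
F tool [ 0.8  7.5 -1.8] axis in tool [  2.4 -56.  -31.3] D 56.1
gold ((332.1343994140625, 174.13339233398438), (161.98629760742188, 162.8897247314453), 42.10154342651367) [0.52836825 0.07669612] ring ((429.6130676269531, 216.79721069335938), (37.05426788330078, 116.87612915039062), 11.7987060546875) [0.55990016 0.05821479]
mark az 338.3 dark span 9.0 deg 334.0 342.5
```

Emit:
apply_moves(targets=[{"x": 7.6,"y": -0.53,"z": 0,"ax": 0,"ay": 0,"az": -8,"grip": 0},{"x": 7.6,"y": -0.53,"z": 0,"ax": 0,"ay": 0,"az": -8,"grip": 0},{"x": 7.6,"y": -0.53,"z": 0,"ax": 0,"ay": 0,"az": -8,"grip": 0},{"x": 7.6,"y": -0.53,"z": 0,"ax": 0,"ay": 0,"az": -8,"grip": 0},{"x": 7.6,"y": -0.53,"z": 0,"ax": 0,"ay": 0,"az": -8,"grip": 0},{"x": 7.6,"y": -0.53,"z": 0,"ax": 0,"ay": 0,"az": -8,"grip": 0},{"x": 7.6,"y": -0.53,"z": 0,"ax": 0,"ay": 0,"az": -8,"grip": 0}])

```text
time_s: 9.45
tcp_pos: [0.5714, 0.0393, 0.0398]
ee_rot: [0.909, 0.416, 0.005, 0.004]
contact_force: [4.7, -7.4, -1.7]
opening: 0.001
```

Run:
```python
from h import *
rep('w12',.0715)
```

```text
t 9.45 tcp [0.5714 0.0393 0.0398] psi -40.83 tilt [ 0.012  -0.0042 -0.9999] F [ 4.7 -7.4 -1.7] q [-0.    0.44  1.88 -0.01  0.82 -0.86]
F tool [-0.8  7.8  3.4] axis in tool [  0.6 -55.9 -30.9] D 55.9
gold ((328.61126708984375, 173.88735961914062), (162.2530517578125, 162.5199432373047), 36.45797348022461) [0.52837312 0.07636654] ring ((418.6181945800781, 173.4888458251953), (44.894630432128906, 199.7611846923828), 6.927072048187256) [0.54755328 0.09909923]
mark az 36.3 dark span 9.0 deg 32.0 40.5
```

Emit:
apply_moves(targets=[{"x": 7.6,"y": -0.53,"z": 0,"ax": 0,"ay": 0,"az": -8,"grip": 0},{"x": 7.6,"y": -0.53,"z": 0,"ax": 0,"ay": 0,"az": -8,"grip": 0},{"x": 7.6,"y": -0.53,"z": 0,"ax": 0,"ay": 0,"az": -8,"grip": 0},{"x": 7.6,"y": -0.53,"z": 0,"ax": 0,"ay": 0,"az": -8,"grip": 0},{"x": 7.6,"y": -0.53,"z": 0,"ax": 0,"ay": 0,"az": -8,"grip": 0},{"x": 7.6,"y": -0.53,"z": 0,"ax": 0,"ay": 0,"az": -8,"grip": 0},{"x": 7.6,"y": -0.53,"z": 0,"ax": 0,"ay": 0,"az": -8,"grip": 0}])

```text
time_s: 10.2
tcp_pos: [0.5837, 0.0921, 0.0401]
ee_rot: [0.608, 0.794, 0.004, 0.006]
contact_force: [6.2, 0.4, -2.7]
opening: 0.001
```

Run:
```python
from h import *
rep('w13',.0715)
p,d=r.grab_frame('side');cv2.imwrite('pics/sd13.png',p)
```

```text
t 10.2 tcp [0.5837 0.0921 0.0401] psi 15.11 tilt [ 1.430e-02  3.000e-04 -9.999e-01] F [ 6.2  0.4 -2.7] q [ 0.08  0.46  1.83 -0.    0.83 -1.75]
F tool [-1.   5.5  2. ] axis in tool [ -1.  -56.4 -30.7] D 56.4
gold ((325.5811462402344, 173.58639526367188), (162.41864013671875, 162.65882873535156), 148.77822875976562) [0.52856523 0.07627085] ring ((337.929443359375, 182.25172424316406), (224.917236328125, 256.565673828125), 43.2263069152832) [0.53005277 0.08094288]
mark az 93.8 dark span 9.0 deg 89.5 98.0
```

View pics/sd13.png

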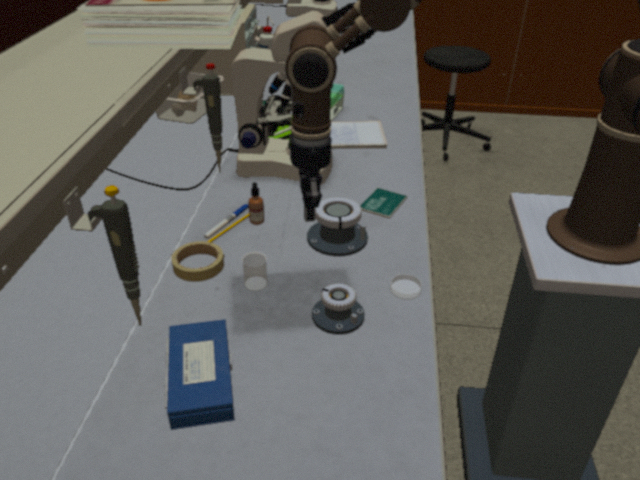

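The arm clears everything in the side view (finger at (310,205), mark side away). Continuing a little further on this stroke with slightly more pressure.

Emit:
apply_moves(targets=[{"x": 7.6,"y": -1.0,"z": 0,"ax": 0,"ay": 0,"az": -8,"grip": 0},{"x": 7.6,"y": -0.8,"z": 0,"ax": 0,"ay": 0,"az": -8,"grip": 0},{"x": 7.6,"y": -0.53,"z": 0,"ax": 0,"ay": 0,"az": -8,"grip": 0},{"x": 7.6,"y": -0.53,"z": 0,"ax": 0,"ay": 0,"az": -8,"grip": 0},{"x": 7.6,"y": -0.53,"z": 0,"ax": 0,"ay": 0,"az": -8,"grip": 0}])

```text
time_s: 10.8
tcp_pos: [0.5606, 0.1241, 0.0401]
ee_rot: [0.3, 0.954, 0.003, 0.006]
contact_force: [3.2, 3.0, -0.4]
opening: 0.001
```

Run:
```python
from h import *
rep('w14',.0715)
```

```text
t 10.8 tcp [0.5606 0.1241 0.0401] psi 55.08 tilt [ 0.0129  0.003  -0.9999] F [ 3.2  3.  -0.4] q [ 0.14  0.44  1.87  0.    0.82 -2.39]
F tool [-0.2  6.6 -0.2] axis in tool [ -1.7 -56.9 -30.5] D 56.9
gold ((323.7679748535156, 173.56980895996094), (162.41758728027344, 163.01995849609375), 152.1295623779297) [0.52871914 0.07632477] ring ((328.3336486816406, 170.7848663330078), (250.85816955566406, 265.7841796875), 1.891800880432129) [0.52681574 0.07628106]
mark az 134.5 dark span 8.5 deg 130.5 138.5
```

Turned 260° so far; 395° remain. Back off and go round for the second stroke.

Emit:
apply_moves(targets=[{"x": 0,"y": 9,"z": 0,"ax": 0,"ay": 0,"az": 0,"grip": 0},{"x": 0,"y": 9,"z": 0,"ax": 0,"ay": 0,"az": 0,"grip": 0},{"x": -10.6,"y": -0.8,"z": 0,"ax": 0,"ay": 0,"az": 8.5,"grip": 0},{"x": -10.6,"y": -0.8,"z": 0,"ax": 0,"ay": 0,"az": 8.5,"grip": 0},{"x": -10.6,"y": -0.8,"z": 0,"ax": 0,"ay": 0,"az": 8.5,"grip": 0},{"x": -10.6,"y": -0.8,"z": 0,"ax": 0,"ay": 0,"az": 8.5,"grip": 0},{"x": -10.6,"y": -0.8,"z": 0,"ax": 0,"ay": 0,"az": 8.5,"grip": 0},{"x": -10.6,"y": -0.8,"z": 0,"ax": 0,"ay": 0,"az": 8.5,"grip": 0},{"x": -10.6,"y": -0.8,"z": 0,"ax": 0,"ay": 0,"az": 8.5,"grip": 0},{"x": -10.6,"y": -0.8,"z": 0,"ax": 0,"ay": 0,"az": 8.5,"grip": 0}])

```text
time_s: 11.85
tcp_pos: [0.5949, 0.0615, 0.0376]
ee_rot: [0.785, 0.619, 0.0, 0.0]
contact_force: [0.2, -0.9, 0.3]
opening: -0.001
```

Run:
```python
from h import *
rep('w15',.0715)
```

```text
t 11.85 tcp [0.5949 0.0615 0.0376] psi -13.46 tilt [ 8.e-04 -3.e-04 -1.e+00] F [ 0.2 -0.9  0.3] q [ 0.03  0.48  1.81 -0.    0.85 -1.31]
F tool [-0.7  0.3 -0.5] axis in tool [ -0.8 -67.4 -32.4] D 67.4
gold ((325.4592590332031, 142.26284790039062), (169.0286407470703, 174.0102996826172), 177.96469116210938) [0.52946791 0.07606803] ring ((433.7278137207031, 107.4761962890625), (23.215007781982422, 73.67596435546875), 123.71556854248047) [0.52703626 0.11113685]
mark az 139.8 dark span 9.0 deg 135.5 144.0
```

Emit:
apply_moves(targets=[{"x": -10.2,"y": 0,"z": 0,"ax": 0,"ay": 0,"az": 8.5,"grip": 0},{"x": -10.2,"y": -0.7,"z": 0,"ax": 0,"ay": 0,"az": 8.5,"grip": 0},{"x": -10.2,"y": -0.7,"z": 0,"ax": 0,"ay": 0,"az": 8.5,"grip": 0},{"x": -10.2,"y": -0.7,"z": 0,"ax": 0,"ay": 0,"az": 8.5,"grip": 0},{"x": -10.2,"y": -0.7,"z": 0,"ax": 0,"ay": 0,"az": 8.5,"grip": 0},{"x": -10.2,"y": -0.7,"z": 0,"ax": 0,"ay": 0,"az": 8.5,"grip": 0},{"x": -10.2,"y": -0.7,"z": 0,"ax": 0,"ay": 0,"az": 8.5,"grip": 0},{"x": -10.2,"y": -0.7,"z": 0,"ax": 0,"ay": 0,"az": 8.5,"grip": 0},{"x": -10.2,"y": -0.7,"z": 0,"ax": 0,"ay": 0,"az": 8.5,"grip": 0},{"x": -10.2,"y": -0.7,"z": 0,"ax": 0,"ay": 0,"az": 8.5,"grip": 0}])

```text
time_s: 12.9
tcp_pos: [0.5184, 0.0085, 0.0377]
ee_rot: [0.997, -0.072, 0.0, 0.0]
contact_force: [-0.3, -0.2, 0.2]
opening: -0.002
```

Run:
```python
from h import *
rep('w16',.0715)
```

```text
t 12.9 tcp [0.5184 0.0085 0.0377] psi -98.3 tilt [ 6.e-04 -2.e-04 -1.e+00] F [-0.3 -0.2  0.2] q [-0.07  0.36  2.   -0.    0.78  0.08]
F tool [-1.8  0.7 -0.3] axis in tool [  0.8 -68.7 -32.3] D 68.7
gold ((328.1278381347656, 138.1608428955078), (169.47564697265625, 174.96380615234375), 1.5135196447372437) [0.52846327 0.07561607] ring ((232.102783203125, 68.90760803222656), (55.40233612060547, 224.24972534179688), 17.554243087768555) [0.50271222 0.0997554 ]
mark az 146.0 dark span 9.0 deg 142.0 150.5
```

View pics/w16.png

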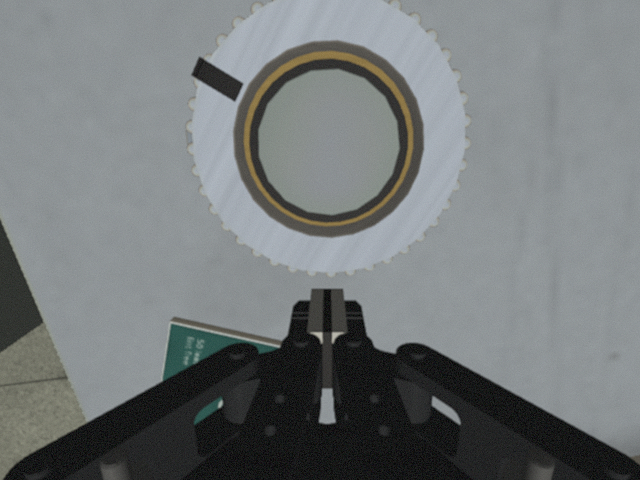

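Emit:
apply_moves(targets=[{"x": -10.2,"y": -0.7,"z": 0,"ax": 0,"ay": 0,"az": 8.5,"grip": 0},{"x": -10.2,"y": -0.7,"z": 0,"ax": 0,"ay": 0,"az": 8.5,"grip": 0},{"x": -10.2,"y": -0.7,"z": 0,"ax": 0,"ay": 0,"az": 8.5,"grip": 0},{"x": -10.2,"y": -0.7,"z": 0,"ax": 0,"ay": 0,"az": 8.5,"grip": 0},{"x": -10.2,"y": -0.7,"z": 0,"ax": 0,"ay": 0,"az": 8.5,"grip": 0},{"x": -10.2,"y": -0.7,"z": 0,"ax": 0,"ay": 0,"az": 8.5,"grip": 0},{"x": -10.2,"y": -0.7,"z": 0,"ax": 0,"ay": 0,"az": 8.5,"grip": 0},{"x": -10.2,"y": -0.7,"z": 0,"ax": 0,"ay": 0,"az": 8.5,"grip": 0},{"x": -10.2,"y": -0.7,"z": 0,"ax": 0,"ay": 0,"az": 8.5,"grip": 0},{"x": -10.2,"y": -0.7,"z": 0,"ax": 0,"ay": 0,"az": 8.5,"grip": 0}])

```text
time_s: 13.95
tcp_pos: [0.459, 0.0807, 0.0378]
ee_rot: [-0.688, 0.726, -0.0, 0.0]
contact_force: [0.3, 0.2, -0.2]
opening: -0.002
```

Emit:
apply_moves(targets=[{"x": -10.2,"y": -0.7,"z": 0,"ax": 0,"ay": 0,"az": 8.5,"grip": 0},{"x": -10.2,"y": -0.7,"z": 0,"ax": 0,"ay": 0,"az": 8.5,"grip": 0},{"x": -10.2,"y": -0.7,"z": 0,"ax": 0,"ay": 0,"az": 8.5,"grip": 0},{"x": -10.2,"y": -0.7,"z": 0,"ax": 0,"ay": 0,"az": 8.5,"grip": 0},{"x": -10.2,"y": -0.7,"z": 0,"ax": 0,"ay": 0,"az": 8.5,"grip": 0},{"x": 0,"y": 0,"z": 0,"ax": 0,"ay": 0,"az": 0,"grip": 0}])

```text
time_s: 14.55
tcp_pos: [0.4807, 0.1269, 0.0381]
ee_rot: [-0.381, 0.925, -0.0, 0.001]
contact_force: [0.2, 0.1, -0.4]
opening: -0.003
```

Run:
```python
from h import *
rep('w17',.0717)
```

```text
t 14.55 tcp [0.4807 0.1269 0.0381] psi 134.75 tilt [ 2.5e-03  5.0e-04 -1.0e+00] F [ 0.2  0.1 -0.4] q [0.17 0.33 2.05 0.   0.77 2.53]
F tool [ 1.1 -1.1  0. ] axis in tool [  1.1 -70.  -31.8] D 70.0
gold ((329.6170959472656, 137.1651611328125), (168.89749145507812, 174.5993194580078), 1.1286444664001465) [0.52834306 0.07720642] ring ((331.5081787109375, 128.34959411621094), (278.6147155761719, 289.2174987792969), 5.668281078338623) [0.52986119 0.07485217]
mark az 140.9 dark span 8.5 deg 137.0 145.0
```

View pics/w17.png

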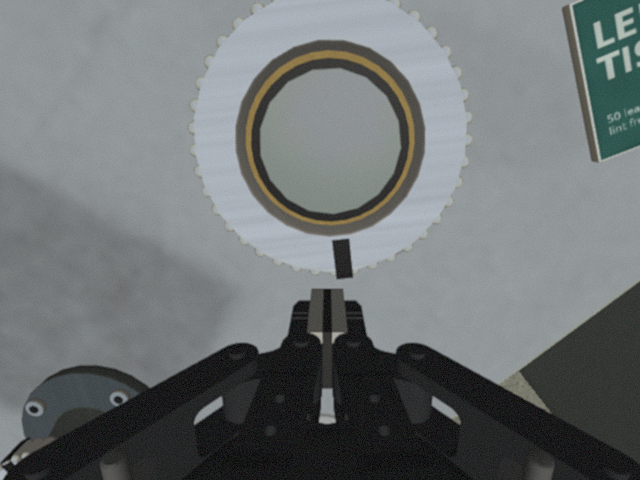

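The mark is at (343,258), azimuth ≈141°, and the finger is ready at 135°, clear of the rim. Second stroke.

Emit:
apply_moves(targets=[{"x": 1,"y": -9,"z": 0,"ax": 0,"ay": 0,"az": 0,"grip": 0},{"x": 0,"y": -4,"z": 0,"ax": 0,"ay": 0,"az": 0,"grip": 0},{"x": 0,"y": -2.5,"z": 0,"ax": 0,"ay": 0,"az": 0,"grip": 0},{"x": 0,"y": 0,"z": 0,"ax": 0,"ay": 0,"az": 0,"grip": 0}])

```text
time_s: 15.0
tcp_pos: [0.4862, 0.1145, 0.0372]
ee_rot: [-0.378, 0.926, 0.002, -0.002]
contact_force: [-5.9, 6.3, 4.2]
opening: -0.001
```

Emit:
apply_moves(targets=[{"x": 7.6,"y": -0.53,"z": 0,"ax": 0,"ay": 0,"az": -8,"grip": 0},{"x": 7.6,"y": -0.53,"z": 0,"ax": 0,"ay": 0,"az": -8,"grip": 0},{"x": 7.6,"y": -0.53,"z": 0,"ax": 0,"ay": 0,"az": -8,"grip": 0},{"x": 7.6,"y": -0.53,"z": 0,"ax": 0,"ay": 0,"az": -8,"grip": 0},{"x": 7.6,"y": -0.53,"z": 0,"ax": 0,"ay": 0,"az": -8,"grip": 0}])

```text
time_s: 15.5
tcp_pos: [0.4718, 0.0796, 0.0374]
ee_rot: [-0.675, 0.738, 0.001, -0.001]
contact_force: [-0.2, 1.0, 0.4]
opening: 0.0
```

Run:
```python
from h import *
rep('w18',.072)
```

```text
t 15.5 tcp [0.4718 0.0796 0.0374] psi 174.9 tilt [-1.5e-03  1.0e-04 -1.0e+00] F [-0.2  1.   0.4] q [0.08 0.3  2.09 0.   0.76 1.74]
F tool [1.4 1.1 0.7] axis in tool [ -1.9 -57.3 -32.7] D 57.3
gold ((320.0414733886719, 173.8192901611328), (165.06585693359375, 166.13790893554688), 148.54661560058594) [0.5288268  0.07643784] ring ((278.2613830566406, 177.2197265625), (181.2977752685547, 239.62405395507812), 171.97703552246094) [0.52918683 0.09001011]
mark az 170.4 dark span 8.5 deg 166.5 174.5
```

Force has faded to about 1 N and it slipped a little; press 3 mm more and go on.

Emit:
apply_moves(targets=[{"x": 0,"y": -3,"z": 0,"ax": 0,"ay": 0,"az": 0,"grip": 0},{"x": 7.6,"y": -0.53,"z": 0,"ax": 0,"ay": 0,"az": -8,"grip": 0},{"x": 7.6,"y": -0.53,"z": 0,"ax": 0,"ay": 0,"az": -8,"grip": 0},{"x": 7.6,"y": -0.53,"z": 0,"ax": 0,"ay": 0,"az": -8,"grip": 0},{"x": 7.6,"y": -0.53,"z": 0,"ax": 0,"ay": 0,"az": -8,"grip": 0}])

```text
time_s: 16.05
tcp_pos: [0.4787, 0.05, 0.0369]
ee_rot: [0.851, -0.525, -0.002, 0.002]
contact_force: [-3.3, -0.3, 2.2]
opening: -0.001
```

Run:
```python
from h import *
rep('w19',.072)
```

```text
t 16.05 tcp [0.4787 0.05   0.0369] psi -153.3 tilt [-5.7e-03 -1.0e-04 -1.0e+00] F [-3.3 -0.3  2.2] q [ 0.01  0.31  2.08 -0.    0.76  1.12]
F tool [-0.9  5.9 -0.5] axis in tool [ -1.  -56.7 -33.4] D 56.7
gold ((322.4131164550781, 174.62562561035156), (166.1965789794922, 166.88816833496094), 144.5308074951172) [0.52886023 0.07649738] ring ((256.7309875488281, 194.92633056640625), (124.7459945678711, 218.4988250732422), 160.6820526123047) [0.51347782 0.09288136]
mark az 199.7 dark span 8.5 deg 195.5 203.5
```

Emit:
apply_moves(targets=[{"x": 7.6,"y": -1.2,"z": 0,"ax": 0,"ay": 0,"az": -8,"grip": 0},{"x": 7.6,"y": -1.0,"z": 0,"ax": 0,"ay": 0,"az": -8,"grip": 0},{"x": 7.6,"y": -0.6,"z": 0,"ax": 0,"ay": 0,"az": -8,"grip": 0},{"x": 7.6,"y": -0.6,"z": 0,"ax": 0,"ay": 0,"az": -8,"grip": 0},{"x": 7.6,"y": -0.6,"z": 0,"ax": 0,"ay": 0,"az": -8,"grip": 0}])

```text
time_s: 16.6
tcp_pos: [0.5078, 0.0241, 0.037]
ee_rot: [0.979, -0.202, -0.002, 0.001]
contact_force: [-3.9, -2.6, 0.8]
opening: 0.002
```

Run:
```python
from h import *
rep('w20',.072)
```

```text
t 16.6 tcp [0.5078 0.0241 0.037 ] psi -113.36 tilt [-0.0042 -0.0017 -1.    ] F [-3.9 -2.6  0.8] q [-0.04  0.35  2.02 -0.    0.78  0.37]
F tool [0.2 6.5 1. ] axis in tool [ -1.3 -56.3 -33.2] D 56.3
gold ((322.0176086425781, 174.91470336914062), (166.11485290527344, 166.89505004882812), 144.8753204345703) [0.52880421 0.0764586 ] ring ((238.68057250976562, 250.20985412597656), (17.987335205078125, 68.5361557006836), 102.99983215332031) [0.49225158 0.06438935]
mark az 239.1 dark span 8.5 deg 235.0 243.0
```

Emit:
apply_moves(targets=[{"x": 7.6,"y": -1.0,"z": 0,"ax": 0,"ay": 0,"az": -8,"grip": 0},{"x": 7.6,"y": -0.6,"z": 0,"ax": 0,"ay": 0,"az": -8,"grip": 0},{"x": 7.6,"y": -0.6,"z": 0,"ax": 0,"ay": 0,"az": -8,"grip": 0},{"x": 7.6,"y": -0.6,"z": 0,"ax": 0,"ay": 0,"az": -8,"grip": 0},{"x": 7.6,"y": -0.6,"z": 0,"ax": 0,"ay": 0,"az": -8,"grip": 0},{"x": 7.6,"y": -0.6,"z": 0,"ax": 0,"ay": 0,"az": -8,"grip": 0},{"x": 7.6,"y": -0.6,"z": 0,"ax": 0,"ay": 0,"az": -8,"grip": 0}])

```text
time_s: 17.35
tcp_pos: [0.5621, 0.0302, 0.0378]
ee_rot: [0.96, 0.28, 0.001, 0.0]
contact_force: [-0.3, -0.2, -0.5]
opening: -0.002
```

Run:
```python
from h import *
rep('w21',.0725)
```

```text
t 17.35 tcp [0.5621 0.0302 0.0378] psi -57.48 tilt [ 2.1e-03  1.0e-04 -1.0e+00] F [-0.3 -0.2 -0.5] q [-0.02  0.43  1.89  0.    0.82 -0.59]
F tool [ 1.   0.2 -0.7] axis in tool [ -3.  -56.7 -32.3] D 56.7
gold ((318.3655090332031, 173.15310668945312), (165.3135986328125, 166.88368225097656), 150.90866088867188) [0.52882823 0.07635   ] ring ((316.277099609375, 174.26583862304688), (256.546875, 273.10552978515625), 118.34591674804688) [0.52832194 0.07598044]
mark az 276.9 dark span 8.5 deg 273.0 281.0
```

Emit:
apply_moves(targets=[{"x": 0,"y": -3,"z": 0,"ax": 0,"ay": 0,"az": -3,"grip": 0},{"x": 7.6,"y": -0.6,"z": 0,"ax": 0,"ay": 0,"az": -8,"grip": 0},{"x": 7.6,"y": -0.53,"z": 0,"ax": 0,"ay": 0,"az": -8,"grip": 0},{"x": 7.6,"y": -0.53,"z": 0,"ax": 0,"ay": 0,"az": -8,"grip": 0},{"x": 7.6,"y": -0.53,"z": 0,"ax": 0,"ay": 0,"az": -8,"grip": 0},{"x": 7.6,"y": -0.53,"z": 0,"ax": 0,"ay": 0,"az": -8,"grip": 0}])

```text
time_s: 18.0
tcp_pos: [0.584, 0.0628, 0.0387]
ee_rot: [0.791, 0.612, 0.003, 0.003]
contact_force: [2.6, -2.6, 0.2]
opening: -0.0
```

Run:
```python
from h import *
rep('w22',.0725)
```

```text
t 18.0 tcp [0.584  0.0628 0.0387] psi -14.53 tilt [ 0.0077 -0.0013 -1.    ] F [ 2.6 -2.6  0.2] q [ 0.03  0.46  1.84 -0.    0.83 -1.28]
F tool [-0.2  5.1  1.5] axis in tool [ -0.6 -56.3 -31.8] D 56.3
gold ((326.1593933105469, 174.12954711914062), (165.07412719726562, 165.6388397216797), 9.150446891784668) [0.52871572 0.07623315] ring ((223.9121856689453, 131.54879760742188), (48.12155532836914, 67.0917739868164), 131.59390258789062) [0.50746495 0.04854359]
mark az 315.5 dark span 8.5 deg 311.5 319.5
```

Emit:
apply_moves(targets=[{"x": 7.6,"y": -1.4,"z": 0,"ax": 0,"ay": 0,"az": -8,"grip": 0},{"x": 7.6,"y": -0.8,"z": 0,"ax": 0,"ay": 0,"az": -8,"grip": 0},{"x": 7.6,"y": -0.6,"z": 0,"ax": 0,"ay": 0,"az": -8,"grip": 0},{"x": 7.6,"y": -0.6,"z": 0,"ax": 0,"ay": 0,"az": -8,"grip": 0},{"x": 7.6,"y": -0.6,"z": 0,"ax": 0,"ay": 0,"az": -8,"grip": 0}])

```text
time_s: 18.55
tcp_pos: [0.5801, 0.1018, 0.0391]
ee_rot: [0.535, 0.845, 0.003, 0.004]
contact_force: [6.4, 1.4, -1.0]
opening: -0.001
```

Run:
```python
from h import *
rep('w23',.073)
```

```text
t 18.55 tcp [0.5801 0.1018 0.0391] psi 25.37 tilt [ 0.0104  0.0015 -0.9999] F [ 6.4  1.4 -1. ] q [ 0.1   0.46  1.84  0.    0.83 -1.91]
F tool [-0.2  6.6  1.1] axis in tool [ -1.2 -56.6 -31.5] D 56.6
gold ((325.0924072265625, 174.3588104248047), (164.95997619628906, 165.6100616455078), 157.0081329345703) [0.52885505 0.07633581] ring ((324.3969421386719, 171.51708984375), (266.8103942871094, 269.0645751953125), 8.481953620910645) [0.52773506 0.07557948]
mark az 356.2 dark span 9.0 deg 0.0 359.50000000000006
```

Emit:
apply_moves(targets=[{"x": 7.6,"y": -1.0,"z": 0,"ax": 0,"ay": 0,"az": -8,"grip": 0},{"x": 7.6,"y": -0.8,"z": 0,"ax": 0,"ay": 0,"az": -8,"grip": 0},{"x": 7.6,"y": -0.6,"z": 0,"ax": 0,"ay": 0,"az": -8,"grip": 0},{"x": 7.6,"y": -0.6,"z": 0,"ax": 0,"ay": 0,"az": -8,"grip": 0},{"x": 0,"y": 0,"z": 0,"ax": 0,"ay": 0,"az": 0,"grip": 0},{"x": 0,"y": 9,"z": 0,"ax": 0,"ay": 0,"az": 0,"grip": 0},{"x": 0,"y": 5,"z": 0,"ax": 0,"ay": 0,"az": 0,"grip": 0}])

```text
time_s: 19.3
tcp_pos: [0.5622, 0.1353, 0.0376]
ee_rot: [0.282, 0.96, -0.0, -0.0]
contact_force: [-0.2, -1.0, 0.3]
opening: 0.0
```

Run:
```python
from h import *
rep('w24',.073)
```

```text
t 19.3 tcp [0.5622 0.1353 0.0376] psi 57.3 tilt [-4.e-04 -2.e-04 -1.e+00] F [-0.2 -1.   0.3] q [ 0.16  0.46  1.85 -0.    0.83 -2.41]
F tool [-0.1  0.6  0.5] axis in tool [ -4.  -67.5 -32.4] D 67.6
gold ((316.6734619140625, 143.93699645996094), (170.44647216796875, 175.5166473388672), 172.00033569335938) [0.52918603 0.07704647] ring ((286.9895324707031, 156.13726806640625), (202.88958740234375, 276.2563781738281), 151.7707977294922) [0.53903467 0.0750217 ]
mark az 30.9 dark span 9.0 deg 26.5 35.0
```

View pics/w24.png

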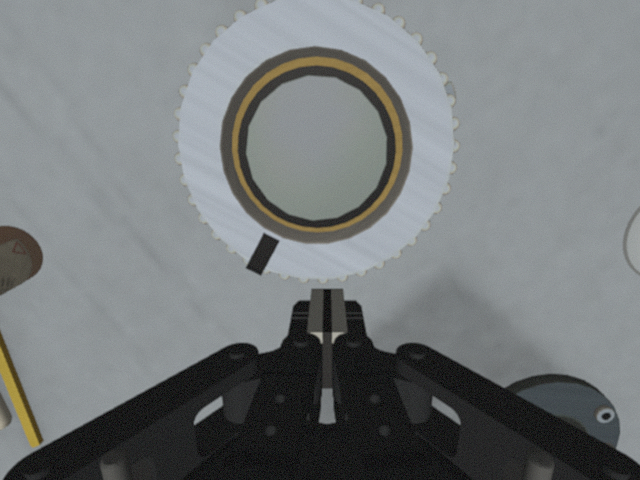

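Mark at (263,254) → azimuth 31°: about 138° left. Going round again for a last stroke.

Emit:
apply_moves(targets=[{"x": -10,"y": -0.1,"z": 0,"ax": 0,"ay": 0,"az": 8.5,"grip": 0},{"x": -10,"y": -0.1,"z": 0,"ax": 0,"ay": 0,"az": 8.5,"grip": 0},{"x": -10,"y": -0.1,"z": 0,"ax": 0,"ay": 0,"az": 8.5,"grip": 0},{"x": -10,"y": -0.1,"z": 0,"ax": 0,"ay": 0,"az": 8.5,"grip": 0},{"x": -10,"y": -0.1,"z": 0,"ax": 0,"ay": 0,"az": 8.5,"grip": 0},{"x": -10,"y": -0.1,"z": 0,"ax": 0,"ay": 0,"az": 8.5,"grip": 0},{"x": -10,"y": -0.1,"z": 0,"ax": 0,"ay": 0,"az": 8.5,"grip": 0},{"x": -10,"y": -0.1,"z": 0,"ax": 0,"ay": 0,"az": 8.5,"grip": 0},{"x": -10,"y": -0.1,"z": 0,"ax": 0,"ay": 0,"az": 8.5,"grip": 0},{"x": -10,"y": -0.1,"z": 0,"ax": 0,"ay": 0,"az": 8.5,"grip": 0}])

```text
time_s: 20.35
tcp_pos: [0.591, 0.0478, 0.0371]
ee_rot: [0.857, 0.515, -0.001, -0.0]
contact_force: [-0.4, 0.1, -0.7]
opening: -0.0
```

Emit:
apply_moves(targets=[{"x": -10,"y": -0.1,"z": 0,"ax": 0,"ay": 0,"az": 8.5,"grip": 0},{"x": -10,"y": -0.1,"z": 0,"ax": 0,"ay": 0,"az": 8.5,"grip": 0},{"x": -10,"y": -0.1,"z": 0,"ax": 0,"ay": 0,"az": 8.5,"grip": 0},{"x": -10,"y": -0.1,"z": 0,"ax": 0,"ay": 0,"az": 8.5,"grip": 0},{"x": -10,"y": -0.1,"z": 0,"ax": 0,"ay": 0,"az": 8.5,"grip": 0},{"x": -10,"y": -0.1,"z": 0,"ax": 0,"ay": 0,"az": 8.5,"grip": 0},{"x": -10,"y": -0.1,"z": 0,"ax": 0,"ay": 0,"az": 8.5,"grip": 0},{"x": -10,"y": -0.1,"z": 0,"ax": 0,"ay": 0,"az": 8.5,"grip": 0},{"x": -10,"y": -0.1,"z": 0,"ax": 0,"ay": 0,"az": 8.5,"grip": 0},{"x": -10,"y": -0.1,"z": 0,"ax": 0,"ay": 0,"az": 8.5,"grip": 0}])

```text
time_s: 21.35
tcp_pos: [0.5069, 0.0115, 0.0372]
ee_rot: [0.98, -0.199, -0.001, 0.0]
contact_force: [-0.2, 0.2, -0.0]
opening: 0.002
```

Emit:
apply_moves(targets=[{"x": -10,"y": -0.1,"z": 0,"ax": 0,"ay": 0,"az": 8.5,"grip": 0},{"x": -10,"y": -0.1,"z": 0,"ax": 0,"ay": 0,"az": 8.5,"grip": 0},{"x": 0,"y": 0,"z": 0,"ax": 0,"ay": 0,"az": 0,"grip": 0}])

```text
time_s: 21.65
tcp_pos: [0.4881, 0.0213, 0.0369]
ee_rot: [0.941, -0.338, -0.002, 0.001]
contact_force: [-0.5, 0.2, 0.2]
opening: 0.004
```

Run:
```python
from h import *
rep('w25',.073)
```

```text
t 21.65 tcp [0.4881 0.0213 0.0369] psi -129.55 tilt [-0.0032  0.     -1.    ] F [-0.5  0.2  0.2] q [-0.05  0.32  2.06 -0.    0.76  0.64]
F tool [-0.7 -0.2 -0.1] axis in tool [ -3.6 -68.5 -33.2] D 68.6
gold ((314.91802978515625, 139.43499755859375), (172.14573669433594, 177.82696533203125), 171.3631591796875) [0.52837995 0.07573954] ring ((264.8466491699219, 29.063901901245117), (25.5128173828125, 101.42597198486328), 111.46843719482422) [0.53714493 0.10830063]
mark az 27.1 dark span 9.0 deg 23.0 31.5
```

Emit:
apply_moves(targets=[{"x": -3.5,"y": -8,"z": 0,"ax": 0,"ay": 0,"az": 0,"grip": 0},{"x": 0,"y": -4,"z": 0,"ax": 0,"ay": 0,"az": 0,"grip": 0},{"x": 0,"y": -3,"z": 0,"ax": 0,"ay": 0,"az": 0,"grip": 0},{"x": 0,"y": 0,"z": 0,"ax": 0,"ay": 0,"az": 0,"grip": 0}])

```text
time_s: 22.1
tcp_pos: [0.4935, 0.0325, 0.037]
ee_rot: [0.942, -0.336, -0.004, 0.004]
contact_force: [-8.1, -9.8, 8.0]
opening: -0.001
```

Emit:
apply_moves(targets=[{"x": 7.5,"y": -0.6,"z": 0,"ax": 0,"ay": 0,"az": -8,"grip": 0},{"x": 7.5,"y": -0.6,"z": 0,"ax": 0,"ay": 0,"az": -8,"grip": 0},{"x": 7.5,"y": -0.6,"z": 0,"ax": 0,"ay": 0,"az": -8,"grip": 0},{"x": 7.5,"y": -0.6,"z": 0,"ax": 0,"ay": 0,"az": -8,"grip": 0},{"x": 7.5,"y": -0.6,"z": 0,"ax": 0,"ay": 0,"az": -8,"grip": 0}])

```text
time_s: 22.6
tcp_pos: [0.5321, 0.0202, 0.0377]
ee_rot: [1.0, 0.009, -0.001, 0.002]
contact_force: [-1.1, -7.1, 1.6]
opening: 0.003
```

Run:
```python
from h import *
rep('w26',.073)
```

```text
t 22.6 tcp [0.5321 0.0202 0.0377] psi -88.97 tilt [-0.0014 -0.0045 -1.    ] F [-1.1 -7.1  1.6] q [-0.04  0.39  1.96 -0.01  0.8  -0.05]
F tool [0.5 8.9 1. ] axis in tool [ -2.1 -56.1 -32.6] D 56.1
gold ((320.2804260253906, 175.32705688476562), (166.46408081054688, 167.5978240966797), 142.69639587402344) [0.52878311 0.07633389] ring ((333.37677001953125, 161.14755249023438), (230.5435791015625, 265.4568176269531), 139.25865173339844) [0.53294483 0.08131789]
mark az 67.5 dark span 9.0 deg 63.0 71.5
```

Emit:
apply_moves(targets=[{"x": 7.6,"y": -0.7,"z": 0,"ax": 0,"ay": 0,"az": -8,"grip": 0},{"x": 7.6,"y": -0.7,"z": 0,"ax": 0,"ay": 0,"az": -8,"grip": 0},{"x": 7.6,"y": -0.6,"z": 0,"ax": 0,"ay": 0,"az": -8,"grip": 0},{"x": 7.6,"y": -0.6,"z": 0,"ax": 0,"ay": 0,"az": -8,"grip": 0},{"x": 7.6,"y": -0.6,"z": 0,"ax": 0,"ay": 0,"az": -8,"grip": 0},{"x": 7.6,"y": -0.6,"z": 0,"ax": 0,"ay": 0,"az": -8,"grip": 0}])

```text
time_s: 23.25
tcp_pos: [0.5737, 0.0416, 0.0377]
ee_rot: [0.91, 0.414, 0.0, 0.001]
contact_force: [0.1, -1.4, -0.2]
opening: -0.002
```

Run:
```python
from h import *
rep('w27',.0735)
```

```text
t 23.25 tcp [0.5737 0.0416 0.0377] psi -41.09 tilt [ 1.4e-03 -8.0e-04 -1.0e+00] F [ 0.1 -1.4 -0.2] q [-0.    0.45  1.86 -0.    0.83 -0.86]
F tool [ 1.3  0.6 -0. ] axis in tool [ -3.1 -56.4 -32.4] D 56.5
gold ((318.350341796875, 174.37179565429688), (166.56393432617188, 167.9071502685547), 147.2943115234375) [0.52891583 0.07625315] ring ((288.159423828125, 68.7062759399414), (27.420921325683594, 89.05217742919922), 117.00269317626953) [0.49946115 0.09044178]
mark az 106.8 dark span 9.0 deg 102.5 111.0
```

Emit:
apply_moves(targets=[{"x": 0,"y": -3,"z": 0,"ax": 0,"ay": 0,"az": -3,"grip": 0},{"x": 7.6,"y": -0.6,"z": 0,"ax": 0,"ay": 0,"az": -8,"grip": 0},{"x": 7.6,"y": -0.6,"z": 0,"ax": 0,"ay": 0,"az": -8,"grip": 0},{"x": 7.6,"y": -0.6,"z": 0,"ax": 0,"ay": 0,"az": -8,"grip": 0},{"x": 7.6,"y": -0.6,"z": 0,"ax": 0,"ay": 0,"az": -8,"grip": 0},{"x": 7.6,"y": -0.6,"z": 0,"ax": 0,"ay": 0,"az": -8,"grip": 0},{"x": 0,"y": 0,"z": 0,"ax": 0,"ay": 0,"az": 0,"grip": 0}])

```text
time_s: 24.0
tcp_pos: [0.5856, 0.0803, 0.0386]
ee_rot: [0.697, 0.717, 0.003, 0.003]
contact_force: [5.9, 0.9, -2.0]
opening: 0.002
```

Run:
```python
from h import *
rep('w28',.0738)
p,d=r.grab_frame('scene');cv2.imwrite('pics/s28.png',cv2.resize(p[190:290,310:410],None,fx=6,fy=6,interpolation=2))
```

```text
t 24.0 tcp [0.5856 0.0803 0.0386] psi 1.58 tilt [ 8.4e-03  4.0e-04 -1.0e+00] F [ 5.9  0.9 -2. ] q [ 0.06  0.47  1.83 -0.    0.84 -1.54]
F tool [0.4 4.5 2. ] axis in tool [ -2.3 -56.4 -31.9] D 56.4
gold ((321.4768981933594, 174.8046875), (166.38351440429688, 167.0370330810547), 150.561279296875) [0.52890155 0.07632718] ring ((298.51263427734375, 66.65900421142578), (32.345428466796875, 85.62808990478516), 113.73948669433594) [0.49678463 0.0688217 ]
mark az 146.0 dark span 9.5 deg 141.5 150.5
```

View pics/s28.png

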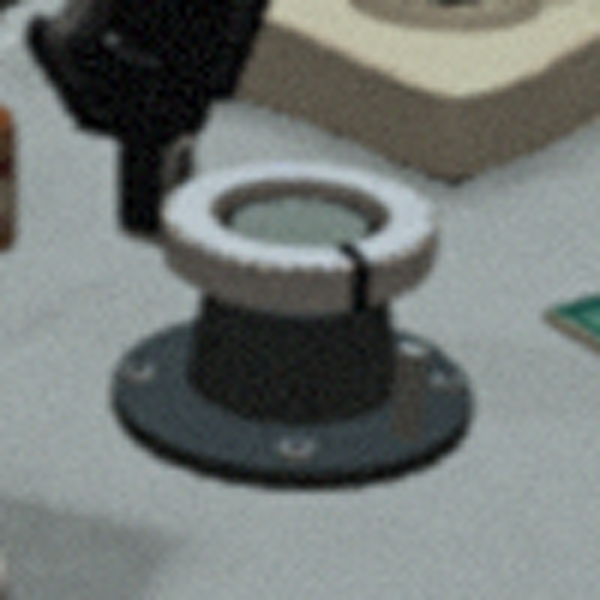

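The scene crop shows mark and post: mark at the rim edge (358,262)→ px (369.7,233.7), post top (410,347)→ px (378.3,247.8). About 20–25° to go.

Run:
```python
from h import *
print(proj('scene',[*AX,.0738]))
c=ray('scene',359.8,226.3,.0738)[:2];print('c',c)
off=c-AX
for a in (160,165,170,175,180):
    print(a,'post',proj('scene',[AX[0]+off[0]+.052*np.cos(np.radians(a)),AX[1]+off[1]+.052*np.sin(np.radians(a)),.042]))
for nm,u,v,z in(('post',378.3,247.8,.042),('markedge',369.7,233.3,.0738)):
    w=ray('scene',u,v,z)[:2]-c;print(nm,np.degrees(np.arctan2(w[1],w[0])),np.hypot(*w))
```

```text
(np.float64(359.5939119886726), np.float64(224.2627202237526))
c [0.52310699 0.08492215]
160 post (np.float64(375.4416967780629), np.float64(250.5202776541924))
165 post (np.float64(377.2173769906855), np.float64(249.93913504599757))
170 post (np.float64(378.8398601503517), np.float64(249.28919581879444))
175 post (np.float64(380.29668509344174), np.float64(248.5765920625226))
180 post (np.float64(381.5771634308653), np.float64(247.80793493092594))
post 175.21131032449864 0.04713227947721187
markedge 153.02068410806132 0.03759957357505102
```

Emit:
apply_moves(targets=[{"x": 7.1,"y": -1.4,"z": 0,"ax": 0,"ay": 0,"az": -7.5,"grip": 0},{"x": 7.1,"y": -0.8,"z": 0,"ax": 0,"ay": 0,"az": -7.5,"grip": 0},{"x": 7.1,"y": -0.5,"z": 0,"ax": 0,"ay": 0,"az": -7.5,"grip": 0},{"x": 0,"y": 0,"z": 0,"ax": 0,"ay": 0,"az": 0,"grip": 0},{"x": 0,"y": 10,"z": 0,"ax": 0,"ay": 0,"az": 0,"grip": 0},{"x": 0,"y": 10,"z": 0,"ax": 0,"ay": 0,"az": 0,"grip": 0},{"x": 0,"y": 0,"z": 0,"ax": 0,"ay": 0,"az": 0,"grip": 0}])

```text
time_s: 24.8
tcp_pos: [0.5953, 0.1088, 0.0377]
ee_rot: [0.545, 0.839, 0.0, 0.0]
contact_force: [1.1, 0.8, -0.4]
opening: 0.001
```

Run:
```python
from h import *
rep('w29',.0739)
p,d=r.grab_frame('scene');cv2.imwrite('pics/s29.png',cv2.resize(p[190:290,310:410],None,fx=6,fy=6,interpolation=2))
```

```text
t 24.8 tcp [0.5953 0.1088 0.0377] psi 24.0 tilt [ 1.2e-03  2.0e-04 -1.0e+00] F [ 1.1  0.8 -0.4] q [ 0.11  0.5   1.79  0.    0.86 -1.88]
F tool [-0.5 -0.2 -0.4] axis in tool [ -2.6 -73.6 -32.4] D 73.7
gold ((320.58355712890625, 124.11273956298828), (174.02536010742188, 182.0202178955078), 177.7713623046875) [0.52983085 0.07677755] ring ((319.82305908203125, 117.48065185546875), (285.9029541015625, 292.09161376953125), 7.080941200256348) [0.52812254 0.07583965]
mark az 168.5 dark span 8.5 deg 164.5 172.5
```

View pics/s29.png

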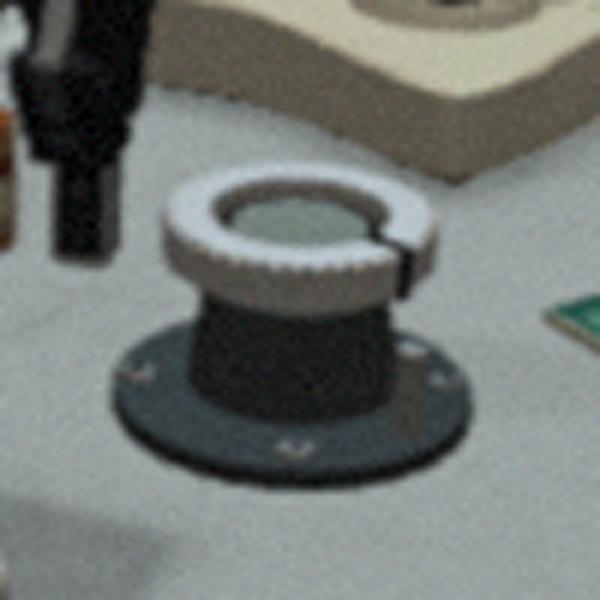

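The mark (405,270) stands directly above the post (411,350), and the wrist reading is 168.5° against the post's ≈168.5°. Take the hand up and away, then check.

Emit:
apply_moves(targets=[{"x": 0,"y": 3,"z": -20,"ax": 0,"ay": 0,"az": 0,"grip": 0},{"x": 0,"y": 0,"z": -35,"ax": 0,"ay": 0,"az": 0,"grip": 0},{"x": 0,"y": 0,"z": -35,"ax": 0,"ay": 0,"az": 0,"grip": 0},{"x": 0,"y": 0,"z": -35,"ax": 0,"ay": 0,"az": 0,"grip": 0},{"x": 0,"y": 0,"z": -35,"ax": 0,"ay": 0,"az": 0,"grip": 0},{"x": 0,"y": 0,"z": 0,"ax": 0,"ay": 0,"az": 0,"grip": 0}])

```text
time_s: 25.5
tcp_pos: [0.6002, 0.1097, 0.204]
ee_rot: [0.545, 0.839, 0.003, 0.004]
contact_force: [0.3, -0.6, 2.0]
opening: 0.003
```

Run:
```python
from h import *
rep('w30',.0739)
p,d=r.grab_frame('scene');q,d=r.grab_frame('side')
b0=cv2.imread('pics/side0.png')
cv2.imwrite('pics/s30.png',np.hstack([cv2.resize(p[190:340,230:430],None,fx=2,fy=2),cv2.resize(q[180:330,230:430],None,fx=2,fy=2)]))
a=cv2.absdiff(cv2.imread('pics/scene0.png'),p).max(2);
for n,(u,v) in dict(beaker=(257,255),dish=(379,307),bottle=(306,218),small=(293,290)).items(): print(n,np.percentile(a[v-15:v+15,u-20:u+20],[50,95]))
a=cv2.absdiff(b0,q).max(2)
for n,(u,v) in dict(beaker=(256,270),dish=(405,288),bottle=(257,205),small=(338,300)).items(): print('side',n,np.percentile(a[v-15:v+15,u-20:u+20],[50,95]))
```

```text
t 25.5 tcp [0.6002 0.1097 0.204 ] psi 23.99 tilt [ 0.0108  0.0011 -0.9999] F [ 0.3 -0.6  2. ] q [ 0.11  0.29  1.69 -0.    1.15 -1.88]
F tool [ 0.3 -0.1  0.2] axis in tool [ -1.1 -79.9 133.1] D 79.9
gold ((326.11578369140625, 116.92829132080078), (76.93902587890625, 81.0477066040039), 179.31231689453125) [0.53083404 0.07719689] ring ((325.9429016113281, 114.64805603027344), (120.85076904296875, 127.70545959472656), 177.64840698242188) [0.52945468 0.07646376]
mark az 168.5 dark span 8.5 deg 164.5 172.5
beaker [4.   9.05]
dish [4. 9.]
bottle [ 5. 10.]
small [ 5. 10.]
side beaker [3. 7.]
side dish [3. 7.]
side bottle [ 4. 15.]
side small [4. 9.]
```

View pics/s30.png

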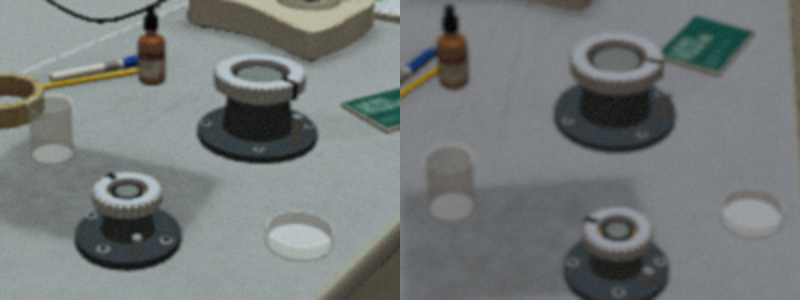

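View pics/w30.png

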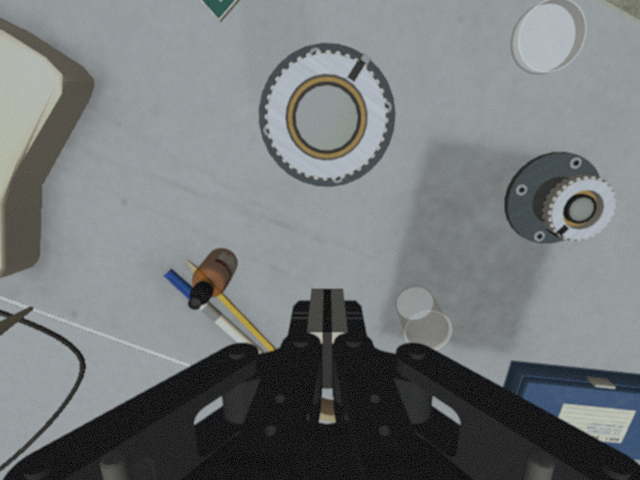

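The mark (358,69) and post (364,62) lie on one line from the ring's centre (326,115), within about 1°; beaker, dish, bottle and small mount look unchanged.

```bash
python3 -c "
from cell import r
print(r.finish_job())"
```

```text
the job is handed in; nothing more can be done
None
```

I rolled the wide ring counter-clockwise with the closed fingertip against the outside of its rim, in three strokes around it. It stopped with the mark at the index post for the second time. I then backed the hand off, lifted it clear and handed the job in at about 25.6 s; no verdict is reported.

**Final position:** the last images put the mark at 168.5° and the post at about 168.5° (±2°), so they agree within a degree or two against the 17° allowed. Tracking the mark through the strokes gives about 654° of turn from a start of about 66°, which makes 720° in all. I did not check the ring's 4 mm rise separately.

**Surroundings:** the before and after pictures of the beaker, dish, bottle and small mount differ only by noise. The force reading near zero at the end agrees with the hand touching nothing, and the contact forces read while rolling stayed at about 15 N or less.

**Disagreements along the way:**
- **Fingertip height:** the tips were about 16.5 mm behind the reported TCP, not 11 mm ahead of it. On the first approach the finger therefore hovered just above the ring's flat top without touching it. I backed off and corrected the height before making contact.
- **Wrist camera:** it was about 3 mm off in tool y, and I corrected for it.
- **Slipping:** the finger lost pressure and slipped a few times. I noticed it each time and pressed again.

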